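Right the pepper mill and hang up the mwiko

ROBOT

A 6-joint arm with a two-finger parallel gripper is mounted at the origin on the work surface. World frame = base frame: x ahead of the robot, y to its left, z up, the work surface at z = 0. Lengths are in m, angles in degrees, forces in N, time in s.
With the tool pointing down it reaches from about 0.4 to 0.825 m from the base axis. Payload 7 kg.
Tool frame: the origin (TCP) lies on the front face of the gripper's body, between the roots of the fingers; the fingertips stand 66 mm ahead of it and the grasp point (between the pads) lies 47 mm ahead of it (nose_length is the distance from the TCP to the fingertips, in m); y points along the fingers, z is the direction in which the jaws open and shut, and the axes are right-handed (so a half turn about y gives the same grasp; the last joint's range is limited). The gripper opens to 88 mm and grips with 3 to 60 N. Pads are 19 mm wide; open, the fingers measure 130 mm over their backs; the gripper's body (78 mm by 193 mm) begins 47 mm behind the grasp point.
Start: joints at [91.45, 20.546, 0.682, 0, -70.136, -16.507], TCP at [0.175, 0.652, 0.292] pointing down, gripper open.
Joint ranges: [-176.03, 176.03], [-82.01, 121.73], [-58.28, 71.71], [-173.87, 95.51], [-174.79, -0.11], [-173.66, 173.66]. Speed limits (degrees/s): [136.94, 136.94, 172.46, 180, 180, 180].

INTERFACE

Orientations are given as [roll, pitch, yaw] about the fixed x, y, z axes, in that order (R = Rz(yaw) Ry(pitch) Rx(roll)).
In Python, from plant import get_state, capture, close_job, nose_length gives the robot as it stands.
- The arm moves only by the tool apply_moves, never from a script. Its argument "rows" is a list of rows, each a list of 2 entries, a list of its own where there are three numbers: the shift along the tool's x, y, z in m, then the turn about the tool's y in degrees. In form: [[[tx, ty, tz], yaw], ...]. A call has 1 to 20 rows; each row is the pose to reach, as a shift and turn from the pose commanded when the call began, along the tool's axes at that moment; what a row does not reach only later rows make up. A row lasts 1/8 s, in which the tool goes at most 62.5 mm and 10.7 degrees, less where a joint would pass 70% of its speed; a pose out of reach is approached as far as the arm can. A call with a gripper value outside its range is refused whole. "gripper" is the opening, from 0 (shut) to 1 (fully open), set as the call begins (left out, the last holds). The fingers move at their own pace and stop on an object; "grip_force" is the grip in N (left out, the last holds). Time passes only in rows, so rows that repeat a pose let the fingers close. It gives the time, the measured TCP pose, the force and the opening at its end, in the units of the state.
- get_state(): the state, without advancing time (a new reading comes with each control period).
- capture(name): name is "scene" or "top" or "wrist"; returns a dict with "pixels" (400x640x3 uint8, blue, green, red), "z_map" (400x640 float32, m along the optical axis (not along the pixel's ray), 0 where there is no reading), "intrinsics" (3x3 intrinsics, pixels), "rvec" (rotation vector, rad) and "tvec" (3), from world to camera coordinates, as OpenCV has them; the wrist camera has in their place "mount" (4x4, takes a point from camera to tool coordinates, whose origin is the TCP and whose axes are the tool frame's). Camera axes: x right, y down, z forward; pixel columns grow to the right and rows downward; lengths in m; the calibration is good to about 2 mm. A picture is of the moment at which its call begins: read the wrist's pose just before it.
- close_job(): hands the job in, once; it reports no verdict.
The state is a dict: "time_s": time; "joints": joint angles; "qd": joint speeds; "joint_torque": joint torques, N m; "tcp_pos": TCP position; "eef_rot": TCP orientation; "contact_force": force on the tool from outside, world axes, zero at the start; "moment": the same for the moment, N m; "gripper_width": finger opening in m.
Only numpy, scipy, OpenCV 4.12 (cv2) and the standard library are available. Lean on these libraries where they do the work, as an engineer would, in place of code of your own. Each camera call takes 0.05 s, during which the arm holds its last target.

TASK

The pepper mill has been knocked over and lies in the way in front of the empty tool stand: first stand it upright on its foot in the middle of the round cork mat and let go. Then take the flat wooden mwiko that lies across the black pot and hang it by its hole on the stand's free peg, pushed right down so that it lies flat on both bars of the slope with the blade pointing straight down the slope, and let go. Leave the bowl, whisk, jar and tin where they are.

Things in the scene. Friction and masses are not known exactly. Their poses are not given: they have to be found in the camera images.
- mill_center (a point): Centre of the dark-wood pepper mill, 120 mm long, square. x axis from its flat foot (60 mm behind the centre) to its head (60 mm ahead). Body 46 x 46 mm, from the foot to 22 mm past the centre; then a neck 32 mm across; then a 40 mm square head 30 mm long. About 0.25 kg. At the start it lies flat on a side, centre 23 mm up, head roughly to +y; upright, x points up.
- mwiko_grip (a point): Point on the handle, mid-thickness, of the mwiko: a flat light-wood spatula 200 x 8 mm, 0.06 kg. x towards its eye end, z normal to the flat (up at the start). Handle 22 mm wide from 31 mm behind to 65 mm ahead of this point; blade 56 mm wide, 31 to 95 mm behind; eye plate 38 mm wide, 65 to 105 mm ahead. It starts flat across the pot's rim, this point over the mouth, 89 mm above the counter.
- peg: Free peg of the empty tool stand: steel, 9 mm thick, 40 mm long, round tip. Origin at its root, in the upper bar's face, 140 mm above the counter. z along the peg to its tip, leaning 28 degrees from vertical towards the robot's side; x up the slope, away from the robot; y level, to the left. The stand's two bars have their upper faces in this frame's plane z = 0.
- stand: Empty tool stand, fixed: a slope of two level steel bars, 90 mm wide along y, 20 mm broad, 10 mm thick. Lower bar's face centre 70 mm above the origin (on the counter), upper bar and peg 150 mm up the slope. Open between the bars; base plate 8 mm thick, thin posts. x away from the robot. The mill starts about 95 mm in front (-x). A like stand 170 mm to one side already holds a skimmer.
- mat: Round cork mat, 110 mm across, 6 mm thick, fixed flat on the counter. Origin: centre of its underside, so its top is 6 mm higher.
- mwiko_hole (a point): Centre of the round hole (18 mm across, right through) in the eye end of the mwiko, at mid-thickness, 85 mm from point mwiko_grip along +x; same axes.
- pot: Black hard-anodised round pot, 150 mm across the rim, 85 mm high, wall 4 mm, open. Origin: centre of its underside. Fixed; it stands far left or far right (the bowl has the other place).
- bowl: Ochre ceramic serving bowl, 150 mm across, 60 mm high, bystander. Origin: centre of its underside.
- whisk: Whisk lying on the counter, 200 mm long, 44 mm high, bystander. Origin: below the middle of its length, x axis towards the wires.
- jar: Small amber glass jar, 48 mm across, 85 mm high, bystander. Origin: centre of its underside.
- tin: Steel tin, 68 mm across, 100 mm high, bystander. Origin: centre of its underside.
- mill: The same pepper mill as point mill_center; this origin lies on the side it lies on at the start, 23 mm from the centre (-z); same axes.
- mwiko: The same mwiko as point mwiko_grip; this origin lies 5 mm from that point towards the eye (+x), on the underside; same axes.
Mind the look-alikes: they are no part of the job. Of the things that look like the mwiko, the larger one is meant. Leave any blue look-alike of the mill alone.

How it is judged (in metres and radians):
On the way, in this order (a step that is already met when the one before it is completed fails the run):
1. the pepper mill stands upright on its foot on the cork mat and is let go (angle between mill_center's own x axis and vertical below 0.1 rad and horizontal distance between mill_center and mat below 0.025 m and height (world z) of mill_center between 0.06 and 0.072 m and contact force between mill and the fingers below 0.05 N), for 0.3 s.
2. the mwiko hangs on the free peg, flat on both bars, blade down the slope, let go (x of mwiko_hole in the frame of peg between -0.009 and 0.009 m and y of mwiko_hole in the frame of peg between -0.009 and 0.009 m and z of mwiko_hole in the frame of peg between 0 and 0.012 m and angle between the z axis of mwiko_grip and the z axis of peg, either way round below 0.14 rad and x of mwiko_grip in the frame of peg below -0.06 m and y of mwiko_grip in the frame of peg between -0.03 and 0.03 m and contact force between mwiko and the fingers below 0.05 N), for 0.2 s.
At the end, for the whole second after the job is handed in: Mill upright (0.1 rad), foot down on the mat, within 25 mm of its centre; mwiko's hole round the free peg (9 mm), under 12 mm above the bar, flat in the slope (0.14 rad), handle point 60 mm or more down the slope, within 30 mm sideways; both let go, at rest; bystanders moved under 30 mm (all of step 1 and all of step 2 and linear speed of each of mill, mwiko below 0.02 m/s); the robot touches nothing.
It fails at once if the ochre ceramic bowl is pushed more than 30 mm or knocked over (distance of bowl from where it was at the start of the episode above 0.03 m or angle between bowl's own z axis and vertical above 0.5 rad).
It fails at once if the whisk is pushed more than 30 mm or knocked over (distance of whisk from where it was at the start of the episode above 0.03 m or angle between whisk's own z axis and vertical above 0.5 rad).
It fails at once if the amber jar is pushed more than 30 mm or knocked over (distance of jar from where it was at the start of the episode above 0.03 m or angle between jar's own z axis and vertical above 0.5 rad).
It fails at once if the steel tin is pushed more than 30 mm or knocked over (distance of tin from where it was at the start of the episode above 0.03 m or angle between tin's own z axis and vertical above 0.5 rad).
It also fails if it takes over 58 s, if anything falls off the work surface, if the arm or the gripper's body presses on something with over 40 N, if the wrist force passes 120 N, or if a joint passes its speed limit or range.

## Working session

There is one attempt and no reset: what is moved stays moved. The work goes in short steps, Python scripts to look and compute and a tool call to move; the robot and the scene stay as the last step left them, time stands still between calls to the robot, and variables do not carry over. Pictures are saved under pics/ and viewed, and the job is handed in when it is done.

Besides the shell and the picture viewer there is one more tool, called after "Request:" as name(argument=value, ...) on one line, values as JSON. apply_moves: Moves the arm, as the interface text tells. Its arguments: {"type":"object","properties":{"rows":{"type":"array"},"gripper":{"type":"number"},"grip_force":{"type":"number"}},"required":["rows"]}

```bash
ls; mkdir -p pics
python3 - <<'E'
from plant import get_state,capture,nose_length
import cv2,numpy as np
print(get_state(), nose_length)
for n in("scene","top","wrist"):
    c=capture(n); cv2.imwrite(f"pics/{n}0.png",c["pixels"]); np.save(f"pics/{n}0.npy",c["z_map"])
    print(n,c["intrinsics"],c.get("rvec"),c.get("tvec"),c.get("mount"))
E
```

```text
pics
{'time_s': 0.0, 'joints': array([ 9.14516298e+01,  2.05919388e+01,  6.32837691e-01, -1.92423985e-02,
       -7.01348059e+01, -1.65085824e+01]), 'qd': array([ 0.05640275, -0.04218116,  0.05150214,  0.05311837, -0.02067911,
       -0.0057329 ]), 'joint_torque': array([-1.32245674e-03, -5.82712162e+01,  2.93047374e+01,  6.99739158e+00,
        7.02534409e-03, -1.61906514e-04]), 'tcp_pos': array([0.17525416, 0.651458  , 0.29121255]), 'eef_rot': array([-8.99048235e+01,  9.34377448e-03,  1.64936502e+02]), 'contact_force': array([ 0.38170135,  0.69378963, -0.29376037]), 'moment': array([ 0.04096517,  0.02708495, -0.02573392]), 'gripper_width': 0.08765677230342239} 0.0656
scene [[437.67371387   0.         318.85999238]
 [  0.         437.67371387 195.15329455]
 [  0.           0.           1.        ]] [ 2.40877763  1.00292991 -0.26704874] [-0.38849768 -0.25452001  1.57549981] None
top [[407.53898897   0.         322.74886077]
 [  0.         407.53898897 196.04352001]
 [  0.           0.           1.        ]] [ 2.15597543 -2.17356608  0.10213978] [0.02529222 0.52216715 1.2960845 ] None
wrist [[292.53397243   0.         316.06829387]
 [  0.         292.53397243 194.25157137]
 [  0.           0.           1.        ]] None None [[-6.09047776e-04  9.65342685e-01  2.60984922e-01 -7.00432998e-02]
 [ 1.42149517e-04 -2.60984884e-01  9.65342877e-01 -9.13958159e-02]
 [ 9.99999804e-01  6.25038813e-04  2.17292667e-05  6.26119953e-04]
 [ 0.00000000e+00  0.00000000e+00  0.00000000e+00  1.00000000e+00]]
```

View pics/scene0.png

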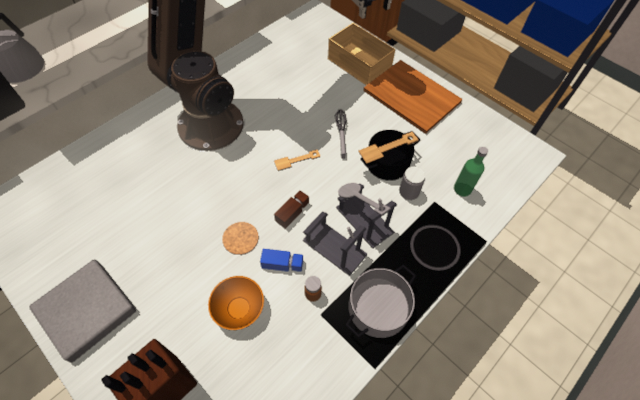

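View pics/top0.png

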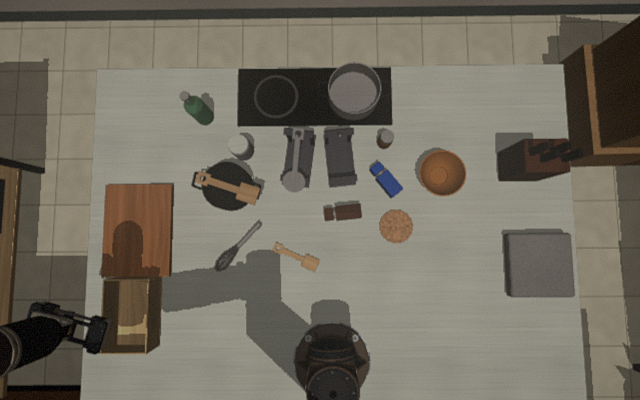

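View pics/wrist0.png

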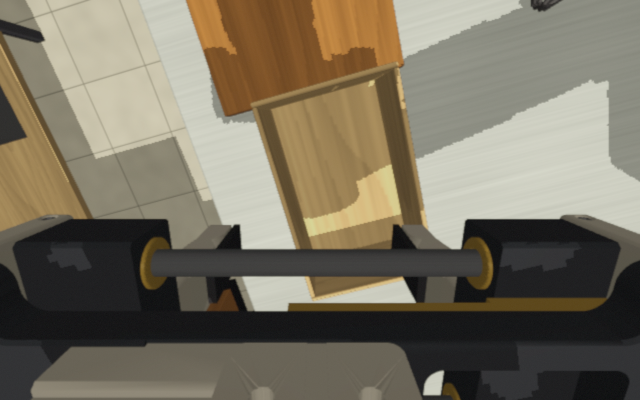

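```bash
cat > h.py <<'E'
import cv2,numpy as np
def cam(c):
    R=cv2.Rodrigues(np.array(c["rvec"],float))[0]; return R,np.array(c["tvec"],float).ravel(),np.array(c["intrinsics"])
def world(c,u,v,z=None,d=None):
    """pixel -> world, on plane z or with depth d"""
    R,t,K=cam(c); r=np.linalg.inv(K)@np.array([u,v,1.]); o=-R.T@t; w=R.T@r
    return o+w*((z-o[2])/w[2] if d is None else d)
def cloud(c):
    R,t,K=cam(c); d=c["z_map"]; v,u=np.mgrid[:d.shape[0],:d.shape[1]]
    p=np.stack([(u-K[0,2])/K[0,0]*d,(v-K[1,2])/K[1,1]*d,d],-1)
    P=(p-t)@R; P[d<=0]=np.nan; return P
E
python3 - <<'E'
from h import *; from plant import capture
t=capture("top"); s=capture("scene")
np.savez("t0.npz",**{k:t[k] for k in t if t[k] is not None}); np.savez("s0.npz",**{k:s[k] for k in s if s[k] is not None})
P=cloud(t)
for n,u,v in [("mill",343,212),("blue",386,180),("mwiko",228,186),("small",296,257),("mat",396,226),("stand",340,157),("skim",297,160),("bowl",442,172),("pot",228,186),("jar",386,138),("tin",240,146),("whisk",240,245)]: print(n,P[v,u].round(3))
a=cv2.resize(t["pixels"][120:275,180:420],None,fx=3.3,fy=3.3,interpolation=2); cv2.imwrite("pics/tc.png",a)
a=cv2.resize(s["pixels"][120:290,240:430],None,fx=3.5,fy=3.5,interpolation=2); cv2.imwrite("pics/sc.png",a)
E
```

```text
mill [ 0.469 -0.043  0.041]
blue [ 0.57  -0.182  0.051]
mwiko [0.55  0.315 0.087]
small [0.326 0.11  0.008]
mat [ 0.424 -0.217  0.007]
stand [ 0.654 -0.037  0.01 ]
skim [0.626 0.099 0.107]
bowl [ 0.602 -0.376  0.001]
pot [0.55  0.315 0.087]
jar [ 0.698 -0.179  0.087]
tin [0.675 0.278 0.095]
whisk [0.367 0.288 0.029]
```

View pics/tc.png

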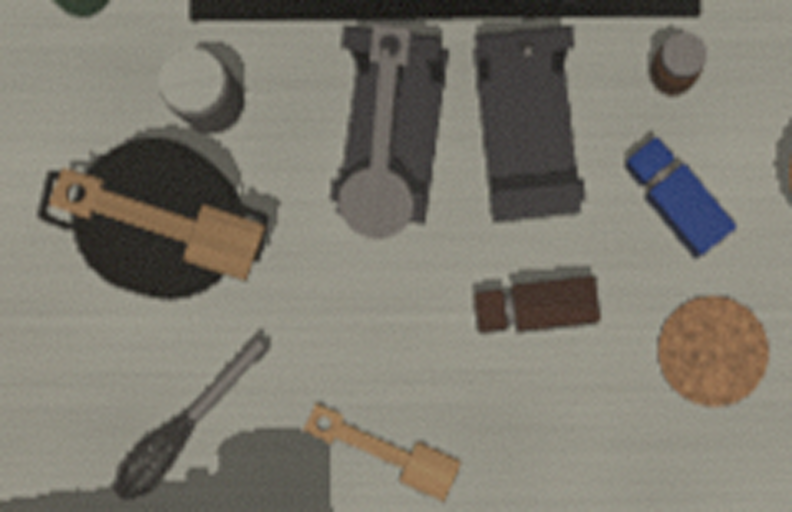

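View pics/sc.png

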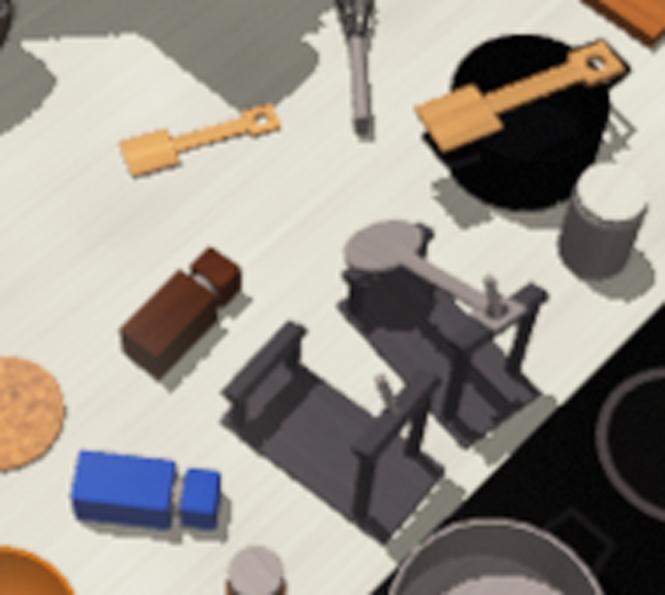

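```bash
cat > m.py <<'E'
from h import *
t=dict(np.load("t0.npz")); s=dict(np.load("s0.npz"))
def msk(c,lo,hi,box):
    hsv=cv2.cvtColor(c["pixels"],cv2.COLOR_BGR2HSV); m=cv2.inRange(hsv,lo,hi); z=np.zeros_like(m); u0,v0,u1,v1=box; z[v0:v1,u0:u1]=m[v0:v1,u0:u1]; return z
def rect(c,m,z,n):
    v,u=np.nonzero(m); W=np.array([world(c,a,b,z)[:2] for a,b in zip(u,v)],np.float32)
    r=cv2.minAreaRect(W); print(n,len(u),np.round(r[0],4),np.round(r[1],4),round(r[2],1)); return W,r
if __name__=="__main__":
    for c,nm,b in((t,"t",(315,195,370,230)),(s,"s",(270,185,315,230))):
        hsv=cv2.cvtColor(c["pixels"],cv2.COLOR_BGR2HSV)
        P=cloud(c)
        u0,v0,u1,v1=b; sub=P[v0:v1,u0:u1].reshape(-1,3)
        m=sub[(sub[:,2]>0.036)&(sub[:,2]<.052)]
        print(nm,"mill top",len(m),np.median(m[:,2]),cv2.minAreaRect(m[:,:2].astype(np.float32)))
    print("mwiko hsv",cv2.cvtColor(t["pixels"],cv2.COLOR_BGR2HSV)[[186,193,257,226],[228,247,296,396]])
    for c,nm,b in((t,"t",(185,150,270,220)),(s,"s",(350,125,430,175))):
        P=cloud(c); u0,v0,u1,v1=b
        m=msk(c,(8,60,60),(25,255,255),b); sub=P[m>0]; sub=sub[sub[:,2]>.07]
        print(nm,"mwiko",len(sub),np.median(sub[:,2]))
        rect(c,m,0.093,"mwiko")
    rect(t,msk(t,(5,60,60),(25,255,255),(370,200,420,250)),.006,"mat")
    rect(s,msk(s,(5,60,60),(25,255,255),(215,215,265,260)),.006,"mat s")
    rect(t,msk(t,(5,60,60),(25,255,255),(265,235,325,275)),.008,"small")
E
python3 m.py
```

```text
t mill top 498 0.04510028156780162 ((0.46736058592796326, -0.04011692851781845), (0.046092160046100616, 0.1194457933306694), 5.9903082847595215)
s mill top 493 0.044044858181379466 ((0.4697892963886261, -0.042409174144268036), (0.04780974239110947, 0.12025199830532074), 5.777345657348633)
mwiko hsv [[ 15 108 135]
 [ 16 108 132]
 [ 15 106 149]
 [ 14 111 136]]
t mwiko 743 0.09270688664119141
mwiko 798 [0.5499 0.3177] [0.2035 0.0584] 69.8
s mwiko 594 0.09199511326996976
mwiko 726 [0.5561 0.3503] [0.2713 0.0625] 74.5
mat 886 [ 0.4243 -0.2159] [0.1079 0.1044] 89.5
mat s 936 [ 0.4256 -0.2157] [0.1086 0.109 ] 75.1
small 412 [0.3325 0.1123] [0.1556 0.0431] 63.3
```

Run:
```python
from m import *
def fit(sub,n):
    r=cv2.minAreaRect(sub[:,:2].astype(np.float32)); print(n,len(sub),"zmed",np.median(sub[:,2]).round(4),np.round(r[0],4),np.round(r[1],4),round(r[2],2),sub.mean(0).round(4))
for c,nm in((t,"t"),(s,"s")):
    P=cloud(c).reshape(-1,3); 
    x,y,z=P.T
    box=(x>.5)&(x<.85)&(y>-.12)&(y<.035)
    fit(P[box&(z>.125)&(z<.15)],nm+" up"); fit(P[box&(z>.052)&(z<.085)],nm+" lo"); fit(P[box&(z>.153)&(z<.2)],nm+" peg"); print(P[box&(z>.153)&(z<.2)].round(3)[:20])
    fit(P[box&(z>.004)&(z<.014)&(x>.54)],nm+" base")
```

```text
t up 206 zmed 0.1409 [ 0.7031 -0.0285] [0.0229 0.0896] 6.98 [ 0.7029 -0.0288  0.1405]
t lo 380 zmed 0.0711 [ 0.7097 -0.0545] [0.2946 0.1461] 6.32 [ 0.6763 -0.0406  0.071 ]
t peg 13 zmed 0.1727 [ 0.6889 -0.0292] [0.006  0.0162] 88.65 [ 0.6877 -0.0292  0.1694]
[[ 0.697 -0.027  0.157]
 [ 0.697 -0.03   0.156]
 [ 0.693 -0.027  0.161]
 [ 0.691 -0.029  0.168]
 [ 0.691 -0.032  0.168]
 [ 0.686 -0.026  0.174]
 [ 0.686 -0.029  0.177]
 [ 0.686 -0.032  0.174]
 [ 0.684 -0.026  0.173]
 [ 0.683 -0.029  0.175]
 [ 0.683 -0.032  0.174]
 [ 0.681 -0.029  0.173]
 [ 0.681 -0.032  0.171]]
t base 1636 zmed 0.0089 [ 0.695  -0.0424] [0.3102 0.1541] 0.17 [ 0.6925 -0.0314  0.0089]
s up 250 zmed 0.1403 [ 0.7046 -0.029 ] [0.0233 0.0927] 6.35 [ 0.7063 -0.0314  0.14  ]
s lo 495 zmed 0.0697 [ 0.7102 -0.0547] [0.2946 0.1459] 6.56 [ 0.7013 -0.0359  0.0698]
s peg 28 zmed 0.1663 [ 0.6913 -0.0306] [0.018  0.0077] 4.89 [ 0.6916 -0.0317  0.1659]
[[ 0.682 -0.031  0.175]
 [ 0.685 -0.029  0.176]
 [ 0.685 -0.033  0.175]
 [ 0.687 -0.033  0.178]
 [ 0.688 -0.029  0.173]
 [ 0.686 -0.035  0.174]
 [ 0.689 -0.034  0.177]
 [ 0.69  -0.031  0.172]
 [ 0.69  -0.027  0.168]
 [ 0.686 -0.034  0.167]
 [ 0.689 -0.033  0.169]
 [ 0.691 -0.032  0.17 ]
 [ 0.693 -0.03   0.17 ]
 [ 0.69  -0.035  0.167]
 [ 0.691 -0.032  0.165]
 [ 0.693 -0.03   0.164]
 [ 0.69  -0.033  0.159]
 [ 0.692 -0.032  0.162]
 [ 0.695 -0.032  0.164]
 [ 0.696 -0.028  0.161]]
s base 1614 zmed 0.0081 [ 0.6956 -0.0427] [0.3085 0.1545] 0.2 [ 0.6804 -0.0374  0.0083]
```

```bash
cat > go.py <<'E'
import sys,numpy as np
from scipy.spatial.transform import Rotation as Ro
from plant import get_state
def delta(x,y,z,yaw):
    s=get_state(); R=Ro.from_euler("xyz",s["eef_rot"],degrees=True).as_matrix()
    d=R.T@(np.array([x,y,z])-s["tcp_pos"]); dy=(s["eef_rot"][2]-yaw+180)%360-180
    print("t",s["time_s"],"pos",s["tcp_pos"].round(4),"rot",s["eef_rot"].round(2),"F",s["contact_force"].round(2),"w",s["gripper_width"],"q",s["joints"].round(1))
    print("shift",d.round(4),"turn",round(dy,2)); return d,dy
if __name__=="__main__": delta(*map(float,sys.argv[1:]))
E
python3 go.py 0.4638 0.0046 0.25 95.9
python3 - <<'E'
from m import *
for c in(t,s):
    P=cloud(c).reshape(-1,3); x,y,z=P.T
    q=P[(x>.54)&(x<.605)&(y>-.12)&(y<.02)&(z>.05)&(z<.085)]; r=cv2.minAreaRect(q[:,:2].astype(np.float32)); print(len(q),r,np.median(q[:,2]))
    q=P[(x>.4)&(x<.52)&(y>-.12)&(y<.04)&(z>.036)&(z<.052)]
    print("head/foot widths",[ (round(a,3),len(k),k[:,0].min().round(3),k[:,0].max().round(3)) for a in np.arange(-.11,.03,.01) for k in [q[(q[:,1]>a)&(q[:,1]<a+.01)]] if len(k)])
E
```

```text
t 0.25 pos [0.1753 0.6517 0.2917] rot [-8.9950e+01  1.0000e-02  1.6494e+02] F [ 0.2   0.98 -0.48] w 0.08789997273996089 q [ 91.4  20.6   0.7  -0.  -70.1 -16.5]
shift [-0.4467  0.0422  0.5499] turn 69.04
200 ((0.5717207193374634, -0.04088041931390762), (0.02214837074279785, 0.08867909014225006), 5.564168453216553) 0.07056018181626507
head/foot widths [(np.float64(-0.11), 4, np.float64(0.453), np.float64(0.462)), (np.float64(-0.1), 41, np.float64(0.45), np.float64(0.494)), (np.float64(-0.09), 43, np.float64(0.449), np.float64(0.494)), (np.float64(-0.08), 44, np.float64(0.449), np.float64(0.494)), (np.float64(-0.07), 43, np.float64(0.447), np.float64(0.491)), (np.float64(-0.06), 45, np.float64(0.446), np.float64(0.491)), (np.float64(-0.05), 48, np.float64(0.447), np.float64(0.488)), (np.float64(-0.04), 52, np.float64(0.443), np.float64(0.488)), (np.float64(-0.03), 45, np.float64(0.443), np.float64(0.488)), (np.float64(-0.02), 22, np.float64(0.447), np.float64(0.485)), (np.float64(-0.01), 35, np.float64(0.444), np.float64(0.482)), (np.float64(-0.0), 39, np.float64(0.444), np.float64(0.48
[... 393 characters left out ...]
4(0.499)), (np.float64(-0.09), 46, np.float64(0.451), np.float64(0.498)), (np.float64(-0.08), 47, np.float64(0.449), np.float64(0.495)), (np.float64(-0.07), 46, np.float64(0.449), np.float64(0.495)), (np.float64(-0.06), 45, np.float64(0.448), np.float64(0.495)), (np.float64(-0.05), 47, np.float64(0.447), np.float64(0.493)), (np.float64(-0.04), 41, np.float64(0.447), np.float64(0.491)), (np.float64(-0.03), 43, np.float64(0.444), np.float64(0.491)), (np.float64(-0.02), 21, np.float64(0.449), np.float64(0.49)), (np.float64(-0.01), 37, np.float64(0.446), np.float64(0.486)), (np.float64(-0.0), 36, np.float64(0.445), np.float64(0.485)), (np.float64(0.01), 26, np.float64(0.446), np.float64(0.484))]
```

Candidates in the top view: the mill is the brown one at (343,212), and its look-alike is the blue one at (386,180). The mwiko is the one on the pot at (228,186), about 203 mm long. The one on the counter at (296,257) measures 155 mm, so it is the look-alike. The empty stand is at (340,157), with the skimmer stand at (297,160). The close crops confirm these choices.

Request:
apply_moves(rows=[[[-0.447, 0.042, 0.55], 69], [[-0.447, 0.042, 0.55], 69], [[-0.447, 0.042, 0.55], 69], [[-0.447, 0.042, 0.55], 69], [[-0.447, 0.042, 0.55], 69], [[-0.447, 0.042, 0.55], 69], [[-0.447, 0.042, 0.55], 69], [[-0.447, 0.042, 0.55], 69], [[-0.447, 0.042, 0.55], 69], [[-0.447, 0.042, 0.55], 69], [[-0.447, 0.042, 0.55], 69], [[-0.447, 0.042, 0.55], 69], [[-0.447, 0.042, 0.55], 69], [[-0.447, 0.042, 0.55], 69]], gripper=0.9, grip_force=10)

```text
time_s: 2.0
tcp_pos: [0.464, 0.0048, 0.2502]
eef_rot: [-90.0, -0.0, 95.9]
contact_force: [-1.1, 0.6, 0.4]
gripper_width: 0.0788
```

```bash
python3 go.py 0.4638 0.0046 0.071 95.9
python3 - <<'E'
from plant import capture
import cv2
cv2.imwrite("pics/w1.png",capture("wrist")["pixels"])
E
```

```text
t 2.0 pos [0.464  0.0048 0.2502] rot [-9.000e+01 -1.000e-02  9.592e+01] F [-1.06  0.63  0.42] w 0.07881353526725046 q [ 25.    2.3 -28.5  -0.  -59.2 -19.1]
shift [-0.0002  0.1792  0.0002] turn 0.02
```

View pics/w1.png

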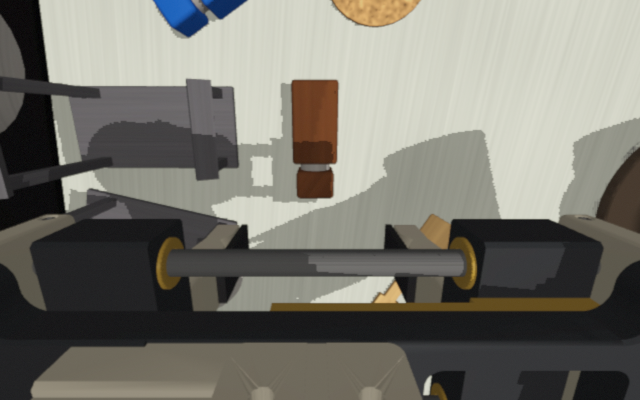

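The mill lies centred between the jaws (column ~315) and square to them. I'll go down and grip the head.

Request:
apply_moves(rows=[[[0, 0.05, 0], 0], [[0, 0.1, 0], 0], [[0, 0.14, 0], 0], [[0, 0.165, 0], 0], [[0, 0.179, 0], 0], [[0, 0.179, 0], 0], [[0, 0.179, 0], 0]])

```text
time_s: 2.92
tcp_pos: [0.4645, 0.0053, 0.0719]
eef_rot: [-90.1, -0.0, 96.0]
contact_force: [0.3, 0.2, 0.4]
gripper_width: 0.0788
```

Request:
apply_moves(rows=[[[0, 0, 0], 0], [[0, 0, 0], 0], [[0, 0, 0], 0], [[0, 0, 0], 0], [[0, 0, 0], 0], [[0, 0, 0], 0], [[0, 0, 0], 0], [[0, 0, 0], 0]], gripper=0, grip_force=10)

```text
time_s: 3.92
tcp_pos: [0.4643, 0.0046, 0.0712]
eef_rot: [-90.0, -0.0, 95.9]
contact_force: [0.1, -0.4, 0.9]
gripper_width: 0.0399
```

Request:
apply_moves(rows=[[[0, -0.015, 0], 0], [[0, -0.03, 0], 0], [[0, -0.045, 0], 0], [[0, -0.06, 0], 0], [[0, -0.08, 0], 0], [[0, -0.1, 0], 0], [[0, -0.12, 0], 0], [[0, -0.12, 0], 0]])

```text
time_s: 4.92
tcp_pos: [0.4644, 0.0048, 0.1919]
eef_rot: [-90.1, -0.0, 95.9]
contact_force: [0.2, 0.1, -2.5]
gripper_width: 0.0401
```

```bash
cat > look.py <<'E'
import sys,cv2,numpy as np
from plant import capture,get_state
n,cam,u0,v0,u1,v1=sys.argv[1],sys.argv[2],*map(int,sys.argv[3:7])
c=capture(cam); a=c["pixels"][v0:v1,u0:u1]; f=min(790/a.shape[1],590/a.shape[0])
cv2.imwrite(f"pics/{n}.png",cv2.resize(a,None,fx=f,fy=f,interpolation=2)); print("scale",f)
np.savez(n+".npz",**{k:c[k] for k in c if c[k] is not None})
E
python3 look.py s2 scene 200 120 420 290;python3 go.py 0.425 -0.216 0.25 95.9
```

```text
scale 3.4705882352941178
t 4.975 pos [0.4639 0.0046 0.191 ] rot [-9.002e+01 -3.000e-02  9.592e+01] F [ 0.42 -0.85 -2.79] w 0.03973554007381423 q [ 25.    6.1 -33.2  -0.  -50.7 -19. ]
shift [-0.2154 -0.0592  0.0614] turn 0.02
```

View pics/s2.png

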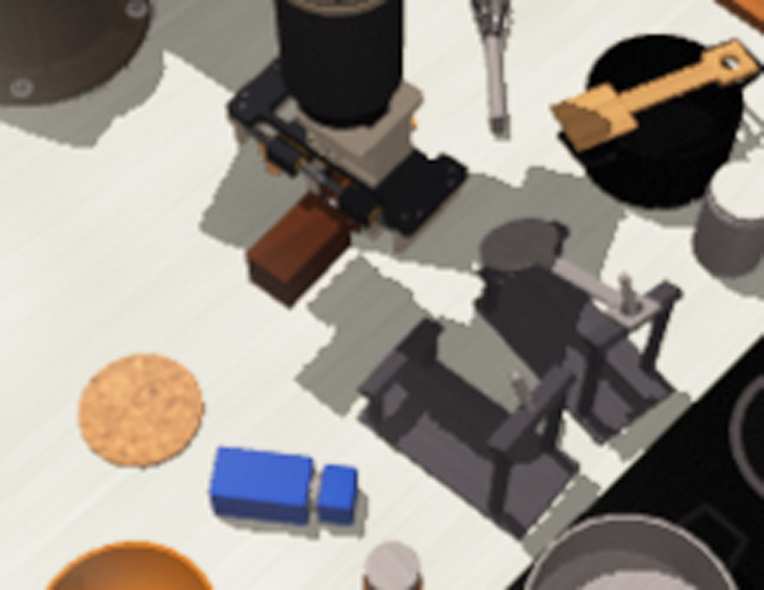

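The mill is off the counter but still about horizontal. The pads hold it at 10 N, with the foot at crop (275,270). I'll carry it over the mat first, then ease the grip so it swings down.

Request:
apply_moves(rows=[[[-0.04, 0, 0.01], 0], [[-0.08, 0, 0.02], 0], [[-0.12, 0, 0.035], 0], [[-0.16, 0, 0.05], 0], [[-0.2, 0, 0.06], 0], [[-0.215, 0, 0.061], 0], [[-0.215, 0, 0.061], 0], [[-0.215, 0, 0.061], 0]])

```text
time_s: 5.98
tcp_pos: [0.4255, -0.215, 0.1905]
eef_rot: [-89.9, -0.0, 95.9]
contact_force: [0.4, -0.5, -2.6]
gripper_width: 0.04
```

Request:
apply_moves(rows=[[[0, 0, 0], 0], [[0, 0, 0], 0], [[0, 0, 0], 0], [[0, 0, 0], 0]], grip_force=6)

```text
time_s: 6.48
tcp_pos: [0.4258, -0.2154, 0.1912]
eef_rot: [-90.0, 0.0, 96.0]
contact_force: [0.4, 0.3, -1.2]
gripper_width: 0.0399
```

```bash
python3 look.py s3 scene 180 160 400 330;python3 go.py 0.425 -0.216 0.25 95.9
```

```text
scale 3.4705882352941178
t 6.525 pos [ 0.4258 -0.2155  0.1912] rot [-90.01   0.    95.96] F [-0.28  0.37 -1.98] w 0.03992174992814773 q [ -3.1   7.3 -31.7  -0.  -51.    9.1]
shift [-0.0004 -0.0588  0.0008] turn 0.06
```

View pics/s3.png

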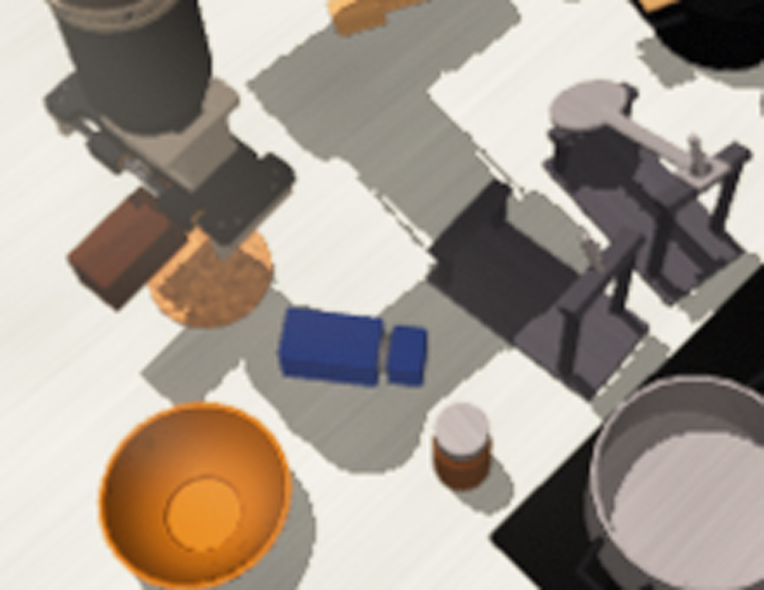

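Request:
apply_moves(rows=[[[0, 0, 0], 0], [[0, 0, 0], 0], [[0, 0, 0], 0], [[0, 0, 0], 0]], grip_force=4)

```text
time_s: 7.02
tcp_pos: [0.4257, -0.2156, 0.1911]
eef_rot: [-90.0, 0.0, 95.9]
contact_force: [0.3, 0.2, -2.1]
gripper_width: 0.0399
```

```bash
python3 look.py s4 scene 180 160 300 290;python3 go.py 0.425 -0.216 0.25 95.9
```

```text
scale 4.538461538461538
t 7.075 pos [ 0.4257 -0.2156  0.1912] rot [-90.     0.    95.94] F [ 0.05  0.24 -3.01] w 0.039804891094177966 q [ -3.2   7.3 -31.7   0.  -51.    9.1]
shift [-0.0003 -0.0588  0.0008] turn 0.04
```

View pics/s4.png

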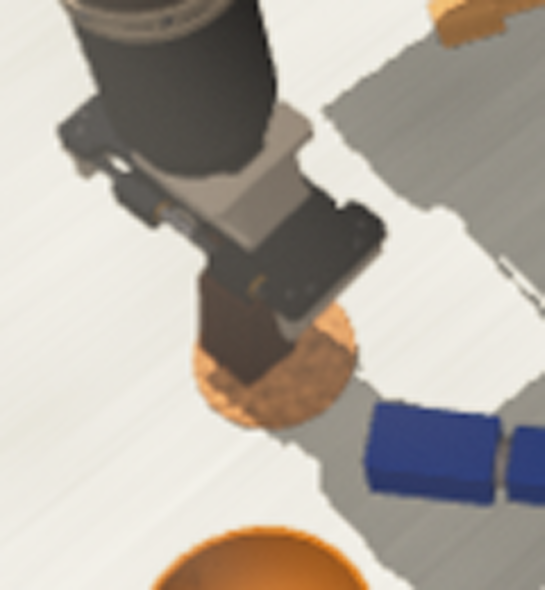

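It has swung down over the mat (body at crop (245,330)). I'll check its tilt before lowering.

```bash
python3 look.py w4 wrist 0 0 640 400
python3 - <<'E'
from h import *
c=dict(np.load("s4.npz")); P=cloud(c); hsv=cv2.cvtColor(c["pixels"],cv2.COLOR_BGR2HSV)
sub=P[160:290,180:300].reshape(-1,3); x,y,z=sub.T
q=sub[(x>.36)&(x<.5)&(y>-.36)&(y<-.12)&(z>.015)&(z<.125)]
for z0 in np.arange(.01,.13,.01):
    k=q[(q[:,2]>z0)&(q[:,2]<z0+.01)]
    if len(k): print(z0.round(2),len(k),k[:,:2].min(0).round(3),k[:,:2].max(0).round(3))
E
```

```text
scale 1.234375
0.03 6 [ 0.445 -0.233] [ 0.448 -0.212]
0.04 30 [ 0.412 -0.258] [ 0.451 -0.211]
0.05 33 [ 0.411 -0.257] [ 0.451 -0.218]
0.06 41 [ 0.409 -0.254] [ 0.452 -0.22 ]
0.07 38 [ 0.407 -0.252] [ 0.451 -0.22 ]
0.08 35 [ 0.406 -0.25 ] [ 0.452 -0.221]
0.09 38 [ 0.406 -0.249] [ 0.451 -0.22 ]
0.1 33 [ 0.406 -0.246] [ 0.451 -0.22 ]
0.11 44 [ 0.405 -0.244] [ 0.451 -0.223]
0.12 19 [ 0.409 -0.241] [ 0.451 -0.231]
```

View pics/w4.png

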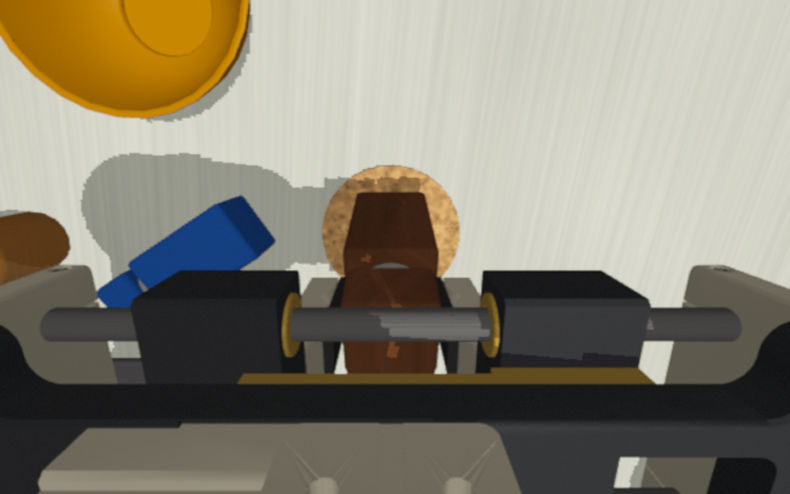

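It's tilted about 0.2 rad, with the foot towards -y. I'll touch the foot's near edge down 21 mm to the +y side, then move the head back over it so the mill stands square.

Request:
apply_moves(rows=[[[0.01, 0, 0], 0], [[0.021, 0, 0], 0], [[0.021, 0.01, 0], 0], [[0.021, 0.02, 0], 0], [[0.021, 0.026, 0], 0], [[0.021, 0.03, 0], 0], [[0.021, 0.03, 0], 0]])

```text
time_s: 8.0
tcp_pos: [0.4236, -0.195, 0.161]
eef_rot: [-90.0, 0.0, 95.9]
contact_force: [-1.2, -0.9, 0.1]
gripper_width: 0.0397
```

```bash
cat > mt.py <<'E'
from h import *
import sys
from plant import capture
c=capture("scene") ; P=cloud(c); q=P.reshape(-1,3); x,y,z=q.T
q=q[(x>.36)&(x<.5)&(y>-.34)&(y<-.10)&(z>.012)&(z<.125)]
for z0 in np.arange(.01,.13,.01):
    k=q[(q[:,2]>z0)&(q[:,2]<z0+.01)]
    if len(k): print(z0.round(2),len(k),k[:,:2].min(0).round(3),k[:,:2].max(0).round(3))
E
python3 mt.py; python3 go.py 0.425 -0.216 0.159 95.9
```

```text
0.01 22 [ 0.413 -0.262] [ 0.467 -0.192]
0.02 37 [ 0.406 -0.236] [ 0.45  -0.198]
0.03 30 [ 0.407 -0.235] [ 0.448 -0.196]
0.04 42 [ 0.403 -0.233] [ 0.449 -0.197]
0.05 27 [ 0.409 -0.231] [ 0.449 -0.196]
0.06 42 [ 0.407 -0.23 ] [ 0.449 -0.198]
0.07 38 [ 0.406 -0.226] [ 0.449 -0.198]
0.08 28 [ 0.406 -0.224] [ 0.447 -0.205]
0.09 36 [ 0.402 -0.222] [ 0.451 -0.205]
0.1 3 [ 0.391 -0.213] [ 0.409 -0.212]
0.12 1 [ 0.409 -0.207] [ 0.409 -0.207]
t 8.05 pos [ 0.4235 -0.195   0.161 ] rot [-8.998e+01  1.000e-02  9.593e+01] F [-0.89  0.15 -0.53] w 0.04023782293501782 q [ -0.4   8.6 -35.1   0.  -46.3   6.3]
shift [-0.0211  0.002   0.0007] turn 0.03
```

Request:
apply_moves(rows=[[[-0.005, 0, 0], 0], [[-0.01, 0.001, 0], 0], [[-0.015, 0.002, 0], 0], [[-0.02, 0.003, 0], 0], [[-0.022, 0.004, 0], 0], [[-0.022, 0.004, 0], 0]])

```text
time_s: 8.8
tcp_pos: [0.4261, -0.2171, 0.1574]
eef_rot: [-90.0, 0.0, 95.9]
contact_force: [-1.2, -2.5, 3.8]
gripper_width: 0.0402
```

```bash
python3 mt.py; python3 go.py 0.425 -0.216 0.159 95.9
```

```text
0.01 17 [ 0.379 -0.241] [ 0.45 -0.22]
0.02 22 [ 0.409 -0.242] [ 0.451 -0.223]
0.03 19 [ 0.406 -0.241] [ 0.452 -0.222]
0.04 21 [ 0.409 -0.241] [ 0.449 -0.221]
0.05 20 [ 0.407 -0.241] [ 0.45  -0.222]
0.06 23 [ 0.406 -0.24 ] [ 0.449 -0.222]
0.07 17 [ 0.41 -0.24] [ 0.451 -0.226]
0.08 20 [ 0.405 -0.24 ] [ 0.451 -0.226]
0.09 1 [ 0.449 -0.232] [ 0.449 -0.232]
0.12 4 [ 0.403 -0.231] [ 0.416 -0.227]
t 8.85 pos [ 0.426  -0.217   0.1574] rot [-9.002e+01  3.000e-02  9.594e+01] F [-1.85 -1.63  4.54] w 0.04002180257326841 q [ -3.3   9.9 -34.    0.  -46.    9.2]
shift [ 0.0011 -0.0016  0.0009] turn 0.04
```

It's upright: the face sits at y -0.241 to -0.240 over its full height. Releasing.

Request:
apply_moves(rows=[[[0, 0, 0], 0], [[0, 0, 0], 0], [[0, 0, 0], 0], [[0, 0, 0], 0], [[0, -0.02, 0], 0], [[0, -0.06, 0], 0], [[0, -0.11, 0], 0], [[0, -0.15, 0], 0], [[0, -0.15, 0], 0]], gripper=0.8)

```text
time_s: 9.98
tcp_pos: [0.4272, -0.2169, 0.3105]
eef_rot: [-90.4, 0.1, 96.0]
contact_force: [0.1, 0.1, -0.6]
gripper_width: 0.07
```

```bash
python3 mt.py; python3 look.py w5 wrist 0 0 640 400; python3 go.py 0.5482 0.3130 0.25 69.8
```

```text
0.01 24 [ 0.41  -0.244] [ 0.451 -0.195]
0.02 31 [ 0.409 -0.242] [ 0.452 -0.194]
0.03 32 [ 0.408 -0.243] [ 0.45  -0.195]
0.04 30 [ 0.409 -0.243] [ 0.45  -0.194]
0.05 34 [ 0.408 -0.243] [ 0.45  -0.198]
0.06 38 [ 0.409 -0.242] [ 0.451 -0.194]
0.07 27 [ 0.408 -0.242] [ 0.45  -0.198]
0.08 90 [ 0.405 -0.243] [ 0.45  -0.193]
0.09 10 [ 0.409 -0.242] [ 0.447 -0.213]
0.1 28 [ 0.415 -0.24 ] [ 0.447 -0.198]
0.11 37 [ 0.407 -0.239] [ 0.447 -0.199]
0.12 107 [ 0.405 -0.239] [ 0.446 -0.196]
scale 1.234375
t 10.075 pos [ 0.4256 -0.2164  0.307 ] rot [-9.004e+01 -2.000e-02  9.593e+01] F [-0.08  0.12 -0.49] w 0.07063930023145117 q [ -3.3   1.  -22.   -0.  -67.    9.2]
shift [ 0.5139  0.0574 -0.1766] turn 26.13
```

View pics/w5.png

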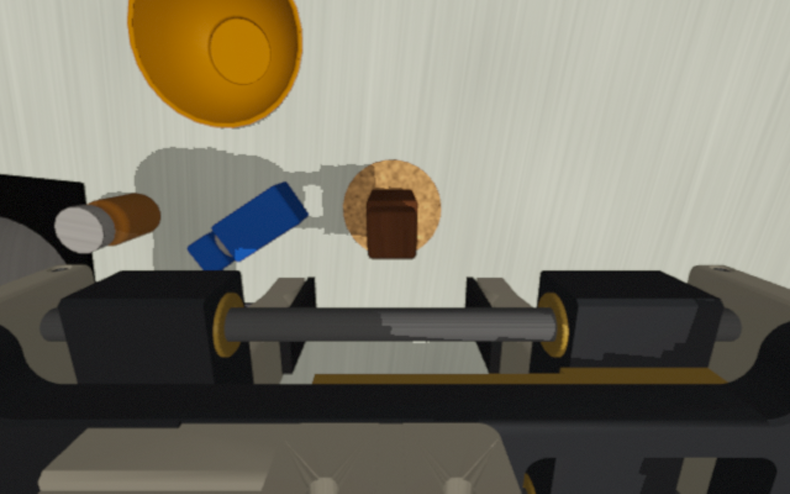

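The mill stands upright on the mat at about (0.4275, -0.218); in the picture it's at (392,225). Next is the mwiko.

Request:
apply_moves(rows=[[[0.514, 0.057, -0.177], 26], [[0.514, 0.057, -0.177], 26], [[0.514, 0.057, -0.177], 26], [[0.514, 0.057, -0.177], 26], [[0.514, 0.057, -0.177], 26], [[0.514, 0.057, -0.177], 26], [[0.514, 0.057, -0.177], 26], [[0.514, 0.057, -0.177], 26], [[0.514, 0.057, -0.177], 26], [[0.514, 0.057, -0.177], 26], [[0.514, 0.057, -0.177], 26], [[0.514, 0.057, -0.177], 26]], gripper=0.6)

```text
time_s: 11.58
tcp_pos: [0.5484, 0.3118, 0.2498]
eef_rot: [-90.0, 0.1, 69.9]
contact_force: [0.7, 0.8, 0.1]
gripper_width: 0.0523
```

```bash
python3 go.py 0.547 0.3102 0.137 69.8; python3 look.py w6 wrist 0 0 640 400
python3 - <<'E'
from h import *
from scipy.spatial.transform import Rotation as Ro
from plant import get_state
s=get_state(); c=dict(np.load("w6.npz")); hsv=cv2.cvtColor(c["pixels"],cv2.COLOR_BGR2HSV)
m=cv2.inRange(hsv,(8,60,60),(25,255,255)); d=c["z_map"]; K=c["intrinsics"]
v,u=np.nonzero((m>0)&(d>0)); p=np.stack([(u-K[0,2])/K[0,0]*d[v,u],(v-K[1,2])/K[1,1]*d[v,u],d[v,u],np.ones(len(u))])
w=Ro.from_euler("xyz",s["eef_rot"],degrees=True).as_matrix()@(c["mount"]@p)[:3]+s["tcp_pos"][:,None]
k=(abs(w[2]-.093)<.012)&(w[0]>.45)&(w[0]<.66)&(w[1]>.18)&(w[1]<.46); w=w[:,k]
print(k.sum(),np.median(w[2]),cv2.minAreaRect(w[:2].T.astype(np.float32)))
E
```

```text
t 11.575 pos [0.5484 0.3118 0.2498] rot [-8.997e+01  5.000e-02  6.989e+01] F [0.71 0.84 0.08] w 0.05226133448705111 q [ 47.3  18.1  -8.6  -0.  -63.4 -67.4]
shift [-0.0019  0.1128  0.0007] turn 0.09
scale 1.234375
7951 0.09226726096498647 ((0.5497956275939941, 0.3196897506713867), (0.19883623719215393, 0.056741565465927124), 71.64707946777344)
```

View pics/w6.png

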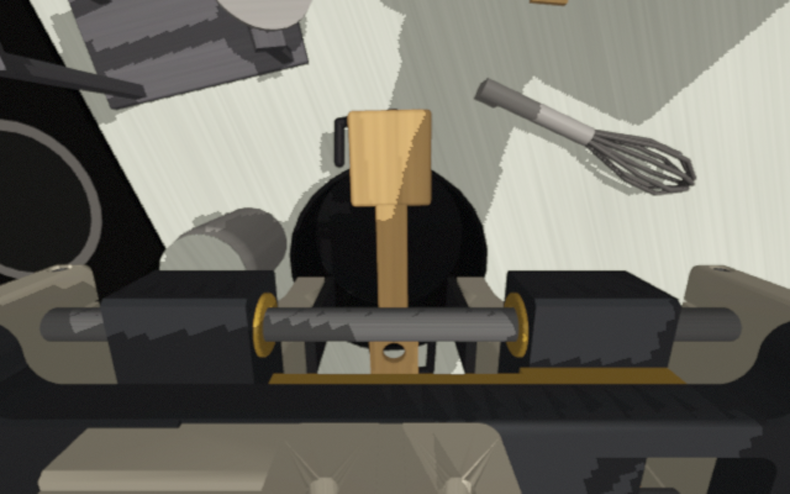

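The larger mwiko is square between the jaws: blade at (390,155), hole at (393,351). Going down to grip.

Request:
apply_moves(rows=[[[-0.002, 0.04, 0], 0], [[-0.002, 0.075, 0], 0], [[-0.002, 0.1, 0], 0], [[-0.002, 0.113, 0], -0.5], [[-0.002, 0.113, 0], -0.5], [[-0.002, 0.113, 0], -0.5]])

```text
time_s: 12.38
tcp_pos: [0.5486, 0.3113, 0.1385]
eef_rot: [-90.1, -0.1, 70.4]
contact_force: [0.4, 0.2, -0.2]
gripper_width: 0.0528
```

Request:
apply_moves(rows=[[[0, 0, 0], 0], [[0, 0, 0], 0], [[0, 0, 0], 0], [[0, 0, 0], 0], [[0, 0, 0], 0], [[0, -0.02, 0], 0], [[0, -0.05, 0], 0], [[0, -0.1, 0], 0], [[0, -0.14, 0], 0], [[0, -0.14, 0], 0], [[0, -0.14, 0], 0]], gripper=0, grip_force=10)

```text
time_s: 13.75
tcp_pos: [0.5475, 0.3109, 0.2765]
eef_rot: [-90.0, 0.0, 70.4]
contact_force: [-1.1, -0.1, -0.9]
gripper_width: 0.0219
```

```bash
python3 go.py 0.547 0.3102 0.137 69.8; python3 look.py w7 wrist 0 0 640 400
```

```text
t 13.75 pos [0.5475 0.3109 0.2765] rot [-8.995e+01  3.000e-02  7.042e+01] F [-1.11 -0.13 -0.86] w 0.021925746418182183 q [ 47.3  16.9  -6.6  -0.  -66.5 -66.9]
shift [-0.0008  0.1395  0.0002] turn 0.62
scale 1.234375
```

View pics/w7.png

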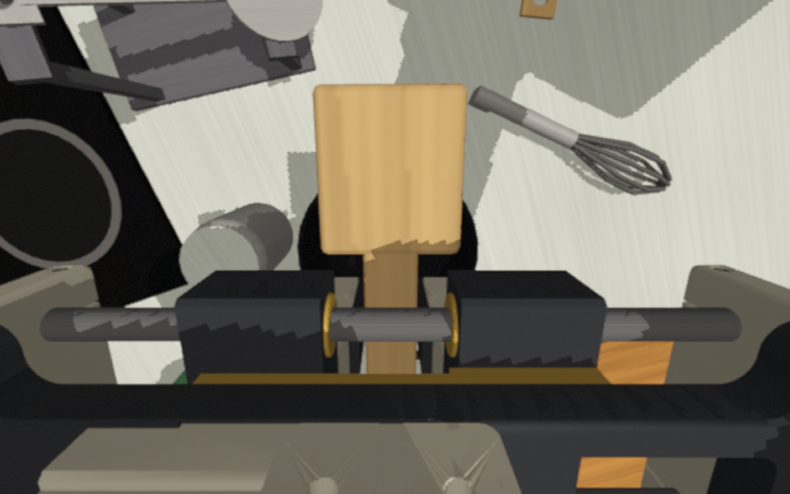

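```bash
cat > mw.py <<'E'
from h import *
from plant import capture
c=capture("wrist"); hsv=cv2.cvtColor(c["pixels"],cv2.COLOR_BGR2HSV)
m=cv2.inRange(hsv,(8,60,60),(25,255,255)); m[:,:200]=0; m[:,420:]=0; m[300:]=0; d=c["z_map"]; K=c["intrinsics"]
v,u=np.nonzero((m>0)&(d>0.05)&(d<.25)); p=np.stack([(u-K[0,2])/K[0,0]*d[v,u],(v-K[1,2])/K[1,1]*d[v,u],d[v,u],np.ones(len(u))])
w=(c["mount"]@p)[:3].T   # tool frame
A=np.c_[w[:,0],w[:,2],np.ones(len(w))]; co=np.linalg.lstsq(A,w[:,1],rcond=None)[0]
print("n",len(w),"y=a x+b z+c",co.round(4),"pitch deg",np.degrees(np.arctan(co[0])).round(2))
b=w[abs(w[:,2])>.015]; print("blade x",b[:,0].min().round(4),np.percentile(b[:,0],[2,98]).round(4),"z",w[:,2].min().round(4),w[:,2].max().round(4))
for x0 in np.arange(-.11,-.0,.01):
    k=w[(w[:,0]>x0)&(w[:,0]<x0+.01)]
    if len(k): print(x0.round(2),len(k),np.percentile(k[:,2],[1,99]).round(4),np.median(k[:,1]).round(4))
E
python3 mw.py
```

```text
n 20059 y=a x+b z+c [-0.0994 -0.0261  0.0373] pitch deg -5.68
blade x -0.091 [-0.0894 -0.0282] z -0.0281 0.0282
-0.1 214 [-0.0247  0.0254] 0.0473
-0.09 2971 [-0.0269  0.0267] 0.0456
-0.08 2786 [-0.027   0.0268] 0.0455
-0.07 2732 [-0.027   0.0268] 0.0455
-0.06 2475 [-0.0271  0.0269] 0.0455
-0.05 2408 [-0.0268  0.0271] 0.0455
-0.04 2772 [-0.0267  0.027 ] 0.0454
-0.03 1557 [-0.0245  0.0262] 0.0453
-0.02 836 [-0.0116  0.02  ] 0.0455
-0.01 384 [-0.0108  0.0108] 0.0456
```

```bash
python3 go.py 0.5872 -0.0412 0.285 6; python3 -c "
from h import *
t=dict(np.load('t0.npz'));P=cloud(t);print(P[108,198],P[98,187])"
```

```text
t 13.85 pos [0.5474 0.3107 0.2756] rot [-89.92   0.12  70.44] F [-0.5  -0.35 -0.8 ] w 0.021797473384842662 q [ 47.3  17.   -6.7  -0.  -66.5 -66.9]
shift [-0.3183 -0.0089 -0.1553] turn 64.44
[0.78494054 0.39931568 0.13503188] [0.79036927 0.40783672 0.20931114]
```

Request:
apply_moves(rows=[[[-0.015, -0.009, -0.007], 3], [[-0.045, -0.009, -0.022], 9], [[-0.08, -0.009, -0.039], 16], [[-0.115, -0.009, -0.056], 23], [[-0.15, -0.009, -0.073], 30], [[-0.185, -0.009, -0.09], 37], [[-0.22, -0.009, -0.107], 45], [[-0.255, -0.009, -0.124], 52], [[-0.285, -0.009, -0.139], 58], [[-0.305, -0.009, -0.149], 62], [[-0.318, -0.009, -0.155], 64.4], [[-0.318, -0.009, -0.155], 64.4], [[-0.318, -0.009, -0.155], 64.4]])

```text
time_s: 15.48
tcp_pos: [0.5875, -0.0402, 0.2861]
eef_rot: [-90.0, 0.0, 6.1]
contact_force: [-0.1, 0.5, -0.2]
gripper_width: 0.022
```

```bash
python3 go.py 0.5872 -0.0412 0.2425 6; python3 mw.py; python3 look.py w8 wrist 0 0 640 400; python3 look.py s8 scene 260 140 420 270
```

```text
t 15.475 pos [ 0.5875 -0.0402  0.2861] rot [-9.00e+01  1.00e-02  6.08e+00] F [-0.06  0.53 -0.2 ] w 0.021979826345288254 q [ 15.1  12.7 -11.1  -0.  -66.2 -99. ]
shift [-0.0004  0.0436 -0.001 ] turn 0.08
n 20038 y=a x+b z+c [-0.0993 -0.0359  0.0373] pitch deg -5.67
blade x -0.0907 [-0.0892 -0.0276] z -0.0288 0.0274
-0.1 127 [-0.0252  0.025 ] 0.0478
-0.09 2949 [-0.0276  0.0261] 0.0456
-0.08 2873 [-0.0276  0.0262] 0.0455
-0.07 2670 [-0.0276  0.0262] 0.0455
-0.06 2520 [-0.0276  0.0261] 0.0455
-0.05 2375 [-0.0275  0.0261] 0.0455
-0.04 2755 [-0.0274  0.026 ] 0.0453
-0.03 1598 [-0.0249  0.0259] 0.0453
-0.02 822 [-0.0113  0.02  ] 0.0455
-0.01 429 [-0.0127  0.0102] 0.0455
scale 1.234375
scale 4.538461538461538
```

View pics/w8.png

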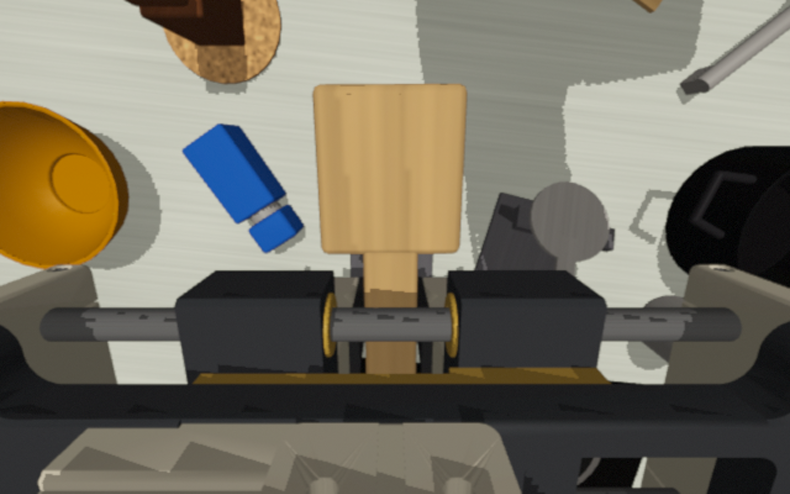

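View pics/s8.png

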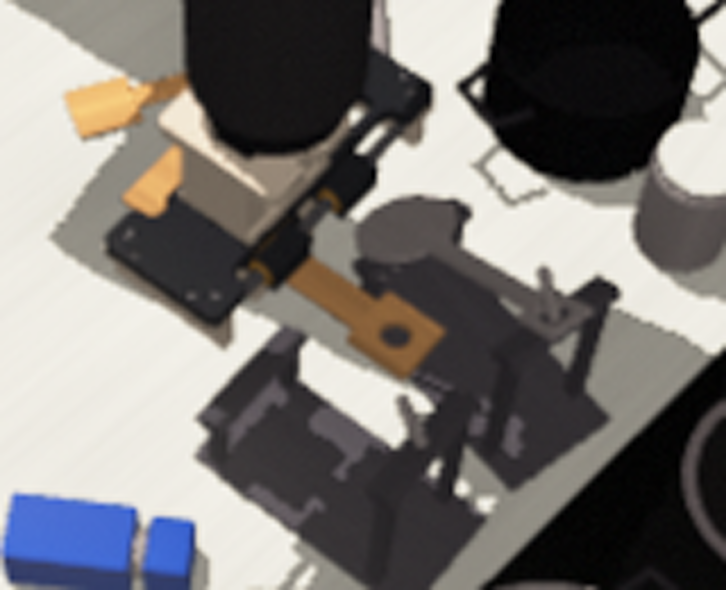

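The hole shows clearly at crop (397,334) and the peg tip at (404,402). I'll locate both in both cameras.

```bash
python3 look.py t8 top 300 110 380 170
python3 - <<'E'
from h import *
s=dict(np.load("s8.npz")); t=dict(np.load("t8.npz"))
def hole(c,box,n):
    u0,v0,u1,v1=box; P=cloud(c); d=P[...,2][v0:v1,u0:u1]
    hsv=cv2.cvtColor(c["pixels"],cv2.COLOR_BGR2HSV)[v0:v1,u0:u1]
    w=((d>.225)&(d<.255)).astype(np.uint8)
    cs,h=cv2.findContours(w,cv2.RETR_CCOMP,cv2.CHAIN_APPROX_NONE)
    for i,k in enumerate(cs):
        if h[0][i][3]>=0 and len(k)>5:
            m=cv2.moments(k); print(n,"hole px",m["m10"]/m["m00"]+u0,m["m01"]/m["m00"]+v0,m["m00"],world(c,m["m10"]/m["m00"]+u0,m["m01"]/m["m00"]+v0,.2366).round(4))
    q=P.reshape(-1,3); x,y,z=q.T; q=q[(x>.6)&(z>.23)&(z<.25)&(abs(y+.03)<.04)]; 
    if len(q)>5: print(n,"eye plate",len(q),cv2.minAreaRect(q[:,:2].astype(np.float32)))
hole(s,(325,195,375,230),"s"); hole(t,(310,115,370,170),"t")
print(world(s,347.5,213.6,.2366),world(s,260+404/4.538,140+400/4.538,.174))
E
```

```text
scale 9.833333333333334
s hole px 346.45454545454544 214.07575757575756 33.0 [ 0.6752 -0.0315  0.2366]
s eye plate 365 ((0.6466351747512817, -0.03725174814462662), (0.10070963948965073, 0.04296719655394554), 9.701086044311523)
[ 0.67613672 -0.02862564  0.2366    ] [ 0.68829611 -0.02923929  0.174     ]
```

View pics/t8.png

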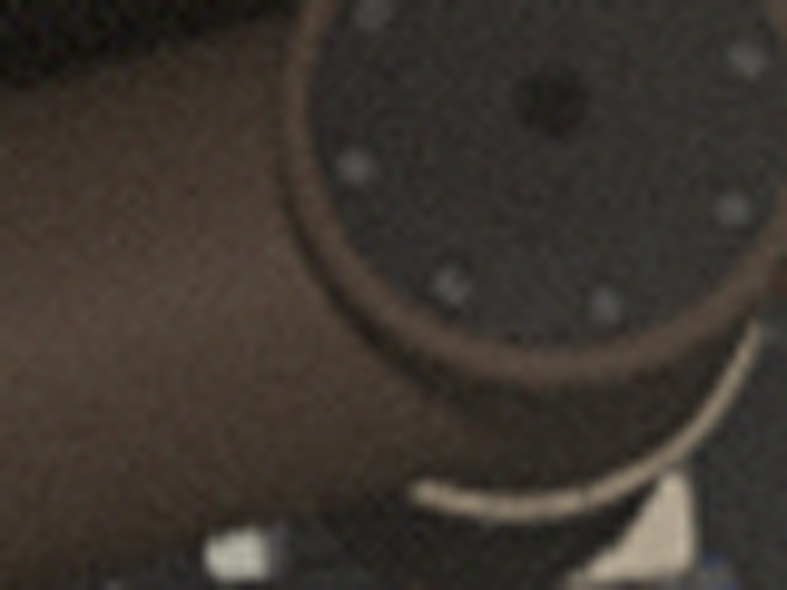

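```bash
python3 go.py 0.5934 -0.0412 0.2337 6
```

```text
t 15.675 pos [ 0.5876 -0.0398  0.2862] rot [-90.    -0.     6.11] F [-0.43 -0.28 -0.02] w 0.022130131884280195 q [ 15.1  12.7 -11.1  -0.  -66.2 -99. ]
shift [ 0.0056  0.0525 -0.002 ] turn 0.11
```

Request:
apply_moves(rows=[[[0.003, 0.025, -0.001], 0], [[0.0056, 0.045, -0.0015], 0], [[0.0056, 0.0525, -0.0015], 0], [[0.0056, 0.0525, -0.0015], 0], [[0.008, 0.057, -0.0015], 0], [[0.01, 0.061, -0.0015], 0], [[0.0125, 0.0655, -0.0015], 0], [[0.015, 0.07, -0.0015], 0], [[0.015, 0.07, -0.0015], 0]])

```text
time_s: 16.8
tcp_pos: [0.6026, -0.0404, 0.2156]
eef_rot: [-90.0, 0.1, 6.0]
contact_force: [0.4, 0.3, -0.7]
gripper_width: 0.022
```

```bash
python3 go.py 0.5934 -0.0412 0.2337 6;  python3 look.py s9 scene 300 180 400 260
```

```text
t 16.8 pos [ 0.6026 -0.0404  0.2156] rot [-9.00e+01  6.00e-02  6.04e+00] F [ 0.39  0.3  -0.65] w 0.0219767502400359 q [ 14.7  17.4 -14.5  -0.  -58.2 -98.6]
shift [-0.0093 -0.0181  0.0002] turn 0.04
scale 7.375
```

View pics/s9.png

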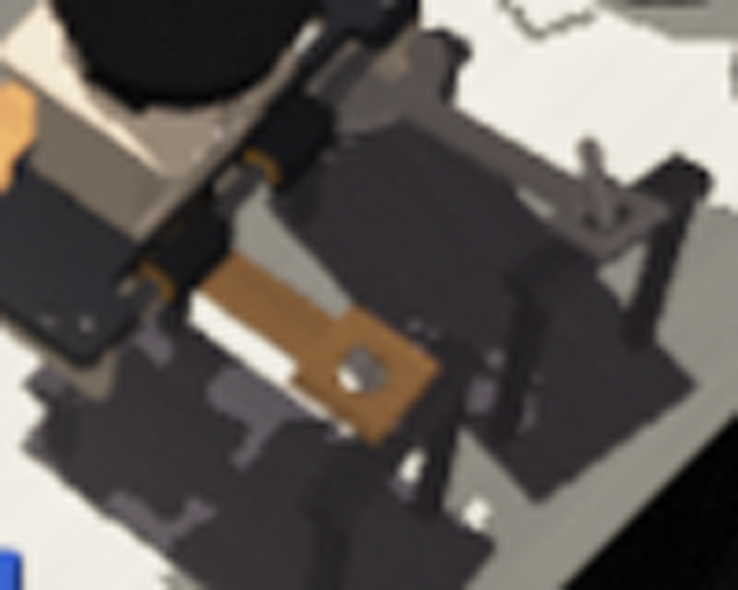

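Run:
```python
from h import *
s=dict(np.load("s9.npz"));s0=dict(np.load("s0.npz"))
a=np.hstack([cv2.resize(k["pixels"][215:245,335:365],(390,390),interpolation=0) for k in(s0,s)]); cv2.imwrite("pics/z9.png",a)
R,t,K=cam(s)
import math
h=np.array([math.cos(math.radians(6)),math.sin(math.radians(6)),0]); zp=-math.sin(math.radians(28))*h+np.array([0,0,math.cos(math.radians(28))])
root=np.array([.7044,-.03,.14])
for d in(0,10,20,30,40): 
    p=R@(root+zp*d/1000)+t; print(d,((K@p)[:2]/p[2]).round(1))
for n,w in(("hole top by kin",np.array([.6026,-.0404,.170])+.089*h),): p=R@w+t; print(n,((K@p)[:2]/p[2]).round(1))
P=cloud(s); print(P[225:236,343:354,2].round(3))
```

```text
0 [352.3 237.9]
10 [351.1 235.4]
20 [350. 233.]
30 [348.8 230.5]
40 [347.7 227.9]
hole top by kin [349.2 229.9]
[[ 0.172  0.172  0.169  0.168  0.171  0.174  0.169  0.172  0.172  0.17
   0.01 ]
 [ 0.172  0.17   0.172  0.171  0.172  0.169  0.166  0.17   0.17   0.169
   0.173]
 [ 0.168  0.171  0.17   0.171  0.174  0.176  0.17   0.172  0.167  0.172
   0.174]
 [ 0.169  0.168  0.169  0.173  0.172  0.176  0.177  0.167  0.168  0.172
   0.172]
 [ 0.173  0.172  0.169  0.164  0.169  0.179  0.173  0.173  0.164  0.17
   0.168]
 [ 0.173  0.17   0.167 -0.005  0.166  0.169  0.169  0.164 -0.004  0.171
   0.172]
 [ 0.166  0.17   0.172 -0.     0.003  0.169  0.166  0.167  0.     0.171
   0.173]
 [ 0.171  0.173  0.17   0.17  -0.004  0.161  0.164  0.161  0.163  0.17
   0.173]
 [ 0.17   0.171  0.174  0.168  0.169 -0.001  0.164  0.173  0.17   0.17
   0.167]
 [ 0.171  0.172  0.17   0.168  0.167  0.177  0.171  0.171  0.171  0.169
   0.168]
 [ 0.166  0.167  0.17   0.17   0.17   0.174  0.169  0.169  0.175  0.172
   0.171]]
```

View pics/z9.png

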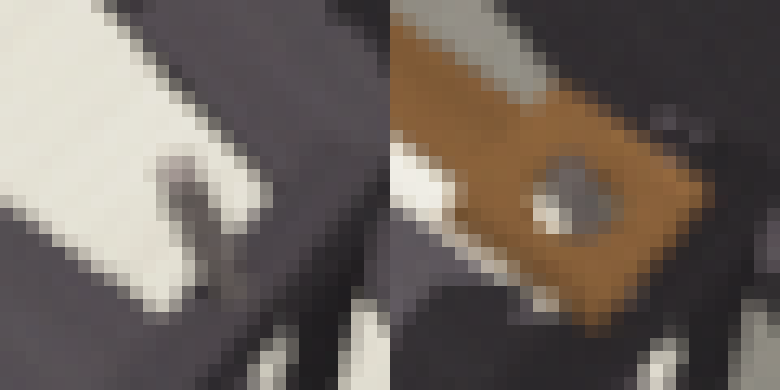

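The peg tip is inside the hole: depth there reads 0.176–0.179, above the plate's 0.170. Forces are near zero, so I'll continue down along the peg.

Request:
apply_moves(rows=[[[0.0019, 0.0035, 0], 0], [[0.0037, 0.007, 0], 0], [[0.0056, 0.0105, 0], 0], [[0.0075, 0.014, 0], 0], [[0.0075, 0.014, 0], 0]], grip_force=6)

```text
time_s: 17.48
tcp_pos: [0.6079, -0.0399, 0.2003]
eef_rot: [-90.0, 0.3, 6.0]
contact_force: [-6.1, 0.0, -2.0]
gripper_width: 0.0219
```

```bash
python3 mw.py | tail -12;  python3 look.py s10 scene 320 200 380 250
python3 - <<'E'
import math,subprocess
h=(math.cos(math.radians(6)),math.sin(math.radians(6)))
r=(.7044,-.03,.14); off=0.089
for s,th in((.012,8),(.010,16),(.007,24),(.004,28),(.003,30)):
    hx=-s*math.sin(math.radians(28))-off*math.cos(math.radians(th)); z=.14+s*math.cos(math.radians(28))-off*math.sin(math.radians(th))
    print(s,th,"tcp",round(r[0]+hx*h[0],4),round(r[1]+hx*h[1],4),round(z+.0495,4))
E
python3 go.py 0.6 -0.04 0.2 6
```

```text
n 17794 y=a x+b z+c [-0.321  -0.0481  0.0359] pitch deg -17.8
blade x -0.0911 [-0.0893 -0.0235] z -0.0289 0.0275
-0.1 193 [-0.0254  0.0245] 0.0657
-0.09 2286 [-0.0276  0.026 ] 0.0632
-0.08 2203 [-0.0278  0.0262] 0.0611
-0.07 2281 [-0.0279  0.0258] 0.0591
-0.06 2204 [-0.0274  0.0262] 0.057
-0.05 2202 [-0.0275  0.0265] 0.0548
-0.04 2622 [-0.0275  0.026 ] 0.0526
-0.03 1480 [-0.0208  0.0252] 0.0501
-0.02 858 [-0.0109  0.0197] 0.0486
-0.01 503 [-0.0121  0.0104] 0.047
scale 11.8
0.012 8 tcp 0.6111 -0.0398 0.1877
0.01 16 tcp 0.6146 -0.0394 0.1738
0.007 24 tcp 0.6203 -0.0388 0.1595
0.004 28 tcp 0.6244 -0.0384 0.1512
0.003 30 tcp 0.6263 -0.0382 0.1476
t 17.575 pos [ 0.6078 -0.0399  0.2005] rot [-89.99   0.32   6.  ] F [-6.64  0.12 -2.05] w 0.021979949093035092 q [ 14.6  18.7 -14.7  -0.1 -56.9 -98.5]
shift [-0.0078  0.0006  0.0007] turn 0.0
```

View pics/s10.png

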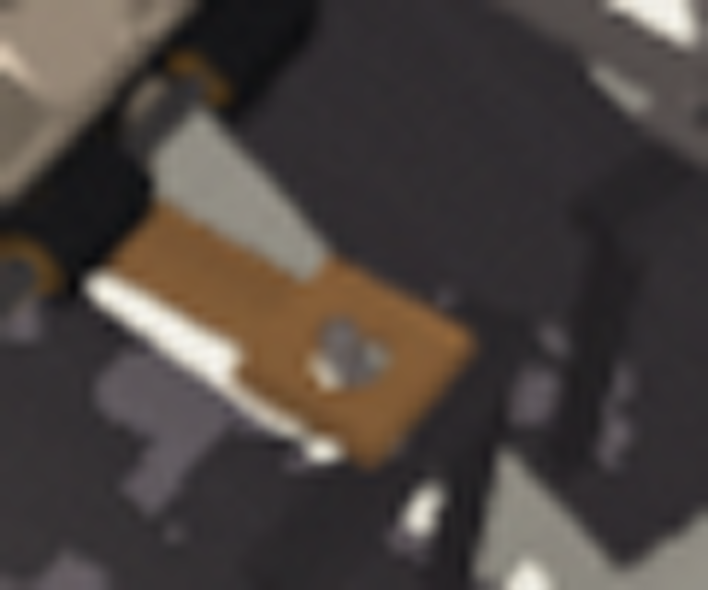

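The mwiko pitched about 12° blade-down as the hole's near edge caught the peg (Fx −6.6 N). The tilt helps, but the hole is now about 5 mm too far along +x. I'll back off until the force clears.

Request:
apply_moves(rows=[[[-0.0025, 0, 0], 0], [[-0.005, 0, 0], 0], [[-0.005, 0, 0], 0]])

```text
time_s: 17.95
tcp_pos: [0.6057, -0.04, 0.2027]
eef_rot: [-90.0, -0.1, 6.1]
contact_force: [-1.2, -0.8, -0.5]
gripper_width: 0.0221
```

```bash
sed -i 's/^A=.*$/f=abs(w[:,2])<.026; f\&=(w[:,0]<-.035)\&(w[:,0]>-.088); g=w[f]; co=np.polyfit(g[:,0],g[:,1],1); print("pitch",np.degrees(np.arctan(co[0])).round(2),"y at pad",co[1].round(4))/; /^print("n"/d; /^for x0/,$d' mw.py; python3 mw.py; python3 go.py 0.6 -0.04 0.2 6; python3 look.py s11 scene 320 200 380 250
```

```text
pitch -14.19 y at pad 0.0414
blade x -0.0907 [-0.0894 -0.0237] z -0.0287 0.0273
t 18.0 pos [ 0.6057 -0.04    0.2027] rot [-90.    -0.1    6.05] F [ 0.14  0.95 -0.56] w 0.02171715285845305 q [ 14.6  18.2 -15.1   0.  -56.5 -98.6]
shift [-0.0057  0.0027  0.0006] turn 0.05
scale 11.8
```

View pics/s11.png

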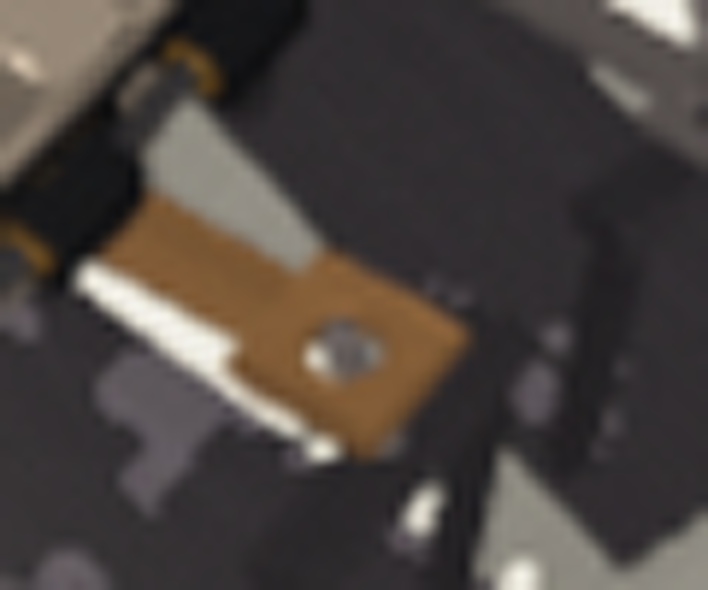

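Run:
```python
from h import *
s=dict(np.load("s11.npz"))
for z in(.165,.17,.175,.18): print(z,world(s,349.1,229.7,z).round(4))
P=cloud(s); print((P[223:238,343:356,2]*1000).round(0))
q=P.reshape(-1,3); hsv=cv2.cvtColor(s["pixels"],cv2.COLOR_BGR2HSV).reshape(-1,3)
k=(hsv[:,1]>90)&(q[:,0]>.62)&(q[:,0]<.72)&(abs(q[:,1]+.03)<.05)&(q[:,2]>.12); w=q[k]
h=np.array([np.cos(np.radians(6)),np.sin(np.radians(6))]); a=w[:,:2]@h; b=w[:,:2]@[-h[1],h[0]]
co=np.polyfit(a,w[:,2],1); print(k.sum(),"slope",np.degrees(np.arctan(co[0])),"a range",np.percentile(a,[.5,99.5]),"z at end",np.polyval(co,a.max()),"b",np.percentile(b,[2,98]))
print("root a,b",np.array([.7044,-.03])@h,np.array([.7044,-.03])@[-h[1],h[0]])
```

```text
0.165 [ 0.6889 -0.0286  0.165 ]
0.17 [ 0.6904 -0.0308  0.17  ]
0.175 [ 0.6919 -0.0329  0.175 ]
0.18 [ 0.6934 -0.0351  0.18  ]
[[168. 172. 171. 169. 172. 173. 171. 174.   4.   4.   7.   9.  11.]
 [167. 172. 169. 174. 170. 174. 171. 175. 176. 174.   6.   5.   7.]
 [169. 172. 173. 172. 175. 173. 176. 172. 173. 172. 177. 178.  11.]
 [173. 173. 171. 175. 172. 171. 175. 174. 176. 172. 177. 176. 176.]
 [174. 171. 171. 171. 171. 175. 169. 172. 173. 175. 174. 176. 178.]
 [170. 168. 172. 167. 178. 177. 173. 167. 170. 172. 177. 179. 175.]
 [171. 172. 172.  -0. 172. 174. 171. 169.  -1. 177. 178. 176. 178.]
 [172. 171. 172.   0. 167. 171. 170. 166.   0. 174. 182. 177. 177.]
 [171. 176. 175.   1.  -2. 167. 167. 171. 178. 175. 178. 176. 178.]
 [173. 172. 174. 173. 174. 177. 177. 177. 174. 176. 175. 178. 179.]
 [171. 176. 175. 174. 176. 172. 178. 179. 176. 180. 181. 176. 175.]
 [168. 173. 177. 175. 174. 175. 174. 176. 183. 175. 178. 177. 140.]
 [  0. 170. 169. 177. 174. 176. 180. 177. 177. 178. 175. 141. 142.]
 [  2.   0.  -3. 171. 173. 174. 175. 175. 175. 172. 171. 139. 141.]
 [  7.  -1.   3.   1. 168. 173. 175. 178. 174. 170. 145. 142. 147.]]
1253 slope -79.78577571705411 a range [0.61901028 0.70202981] z at end 0.11416606990925215 b [-0.1449346  -0.05076546]
root a,b 0.6974053691993821 -0.1034655063867833
```

```bash
cat > ep.py <<'E'
from h import *
from plant import capture,get_state
import sys
s=capture("scene"); P=cloud(s); zlo=float(sys.argv[1])
hsv=cv2.cvtColor(s["pixels"],cv2.COLOR_BGR2HSV)
H=np.array([np.cos(np.radians(6)),np.sin(np.radians(6))]); N=np.array([-H[1],H[0]])
R0=np.array([.7044,-.03])
w=P[200:260,320:380].reshape(-1,3); hs=hsv[200:260,320:380].reshape(-1,3)
a=(w[:,:2]-R0)@H; b=(w[:,:2]-R0)@N
k=(hs[:,0]>5)&(hs[:,0]<25)&(hs[:,1]>100)&(abs(b)<.035)&(a>-.075)&(a<.06)&(w[:,2]>zlo)
a,b,z=a[k],b[k],w[k,2]
A=np.c_[a,b,np.ones(len(a))]
for _ in range(3):
    co=np.linalg.lstsq(A,z,rcond=None)[0]; r=abs(z-A@co)<.006; A,z=A[r],z[r]
print("n",len(z),"pitch",np.degrees(np.arctan(co[0])).round(1),"roll",np.degrees(np.arctan(co[1])).round(1),"z@a=0",co[2].round(4))
a,b=A[:,0],A[:,1]; pk=a>np.percentile(a,99)-.03
print("a end",np.percentile(a,[99,99.8]).round(4),"b eye",np.percentile(b[pk],[1,99]).round(4),"=> hole a (end-20cos)",(np.percentile(a,99.5)-.02*np.cos(np.arctan(co[0]))).round(4))
E
python3 ep.py .15
```

```text
n 216 pitch 9.7 roll 0.0 z@a=0 0.1768
a end [0.0047 0.0053] b eye [-0.0202  0.018 ] => hole a (end-20cos) -0.0144
```

Request:
apply_moves(rows=[[[-0.0015, 0, 0.001], 0], [[-0.0005, 0.0022, 0.001], 0], [[0.0006, 0.0044, 0.001], 0], [[0.0017, 0.0066, 0.001], 0], [[0.0028, 0.0088, 0.001], 0], [[0.0028, 0.0088, 0.001], 0]])

```text
time_s: 18.85
tcp_pos: [0.6078, -0.0388, 0.193]
eef_rot: [-90.0, 0.0, 6.0]
contact_force: [0.2, -0.5, -0.9]
gripper_width: 0.0213
```

```bash
python3 mw.py; python3 ep.py .14; python3 go.py 0.6 -0.04 0.2 6
```

```text
pitch -14.22 y at pad 0.0413
blade x -0.0907 [-0.0894 -0.0244] z -0.0419 0.0273
n 168 pitch 6.6 roll 0.3 z@a=0 0.166
a end [0.0076 0.0082] b eye [-0.0195  0.0186] => hole a (end-20cos) -0.012
t 18.95 pos [ 0.6078 -0.0388  0.1933] rot [-9.00e+01  1.00e-02  6.04e+00] F [ 0.05  0.62 -1.42] w 0.022075127141819213 q [ 14.7  19.  -15.4   0.  -55.6 -98.7]
shift [-0.0079 -0.0067 -0.0003] turn 0.04
```

Request:
apply_moves(rows=[[[0.0012, 0.0022, 0], 0], [[0.0023, 0.0044, 0], 0], [[0.0035, 0.0066, 0], 0], [[0.0045, 0.0088, 0], 0], [[0.0045, 0.0088, 0], 0]])

```text
time_s: 19.58
tcp_pos: [0.6123, -0.0384, 0.1843]
eef_rot: [-90.0, 0.0, 6.0]
contact_force: [-0.1, -0.9, -0.4]
gripper_width: 0.0219
```

```bash
python3 mw.py; python3 ep.py .13; python3 go.py 0.6 -0.04 0.2 6
```

```text
pitch -14.11 y at pad 0.0415
blade x -0.0906 [-0.0894 -0.0237] z -0.0403 0.0386
n 152 pitch 6.6 roll 2.4 z@a=0 0.1566
a end [0.0118 0.012 ] b eye [-0.0196  0.0182] => hole a (end-20cos) -0.008
t 19.675 pos [ 0.6123 -0.0384  0.1845] rot [-9.00e+01  1.00e-02  6.04e+00] F [-0.52 -0.1  -1.13] w 0.021593079242247987 q [ 14.6  19.8 -15.4   0.  -54.7 -98.6]
shift [-0.0124 -0.0155 -0.0003] turn 0.04
```

Request:
apply_moves(rows=[[[0.0008, 0.004, 0], 0], [[0.0016, 0.008, 0], 0], [[0.0024, 0.012, 0], 0], [[0.0033, 0.017, 0], 0], [[0.0033, 0.017, 0], 0]], grip_force=4)

```text
time_s: 20.3
tcp_pos: [0.6154, -0.038, 0.1669]
eef_rot: [-90.0, 0.1, 6.0]
contact_force: [-0.9, -0.6, -0.0]
gripper_width: 0.0221
```

```bash
python3 mw.py; python3 ep.py .12; python3 go.py 0.6 -0.04 0.2 6;python3 look.py s12 scene 320 200 380 250
```

```text
pitch -21.01 y at pad 0.0407
blade x -0.0954 [-0.0872 -0.0235] z -0.0431 0.0278
n 148 pitch 12.7 roll 1.3 z@a=0 0.1496
a end [0.0127 0.0129] b eye [-0.02    0.0187] => hole a (end-20cos) -0.0067
t 20.4 pos [ 0.6155 -0.038   0.1674] rot [-9.001e+01  2.000e-02  6.040e+00] F [-0.75  0.03 -0.76] w 0.021921225225079433 q [ 14.6  21.1 -16.    0.  -52.8 -98.5]
shift [-0.0157 -0.0326 -0.0003] turn 0.04
scale 11.8
```

View pics/s12.png

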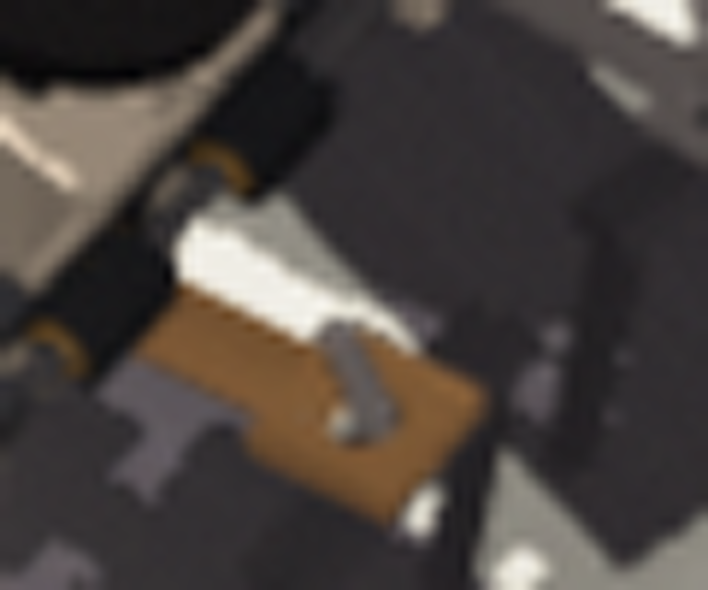

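The peg now stands clearly through the hole (crop (355,380)) and the mwiko is tilting down onto the bars. I'll continue the arc.

Request:
apply_moves(rows=[[[0.0015, 0.004, 0], 0], [[0.003, 0.008, 0], 0], [[0.0046, 0.0115, 0], 0], [[0.0065, 0.0155, 0], 0], [[0.0085, 0.0195, 0], 0], [[0.0085, 0.0195, 0], 0]])

```text
time_s: 21.2
tcp_pos: [0.6241, -0.0371, 0.1478]
eef_rot: [-90.0, 0.0, 6.0]
contact_force: [-0.1, -0.2, -0.9]
gripper_width: 0.022
```

```bash
python3 mw.py; python3 ep.py .11; python3 go.py 0.6 -0.04 0.2 6;python3 look.py s13 scene 300 180 400 260; python3 look.py w13 wrist 0 0 640 400
```

```text
pitch -31.64 y at pad 0.0363
blade x -0.0886 [-0.0824 -0.0231] z -0.0426 0.0416
n 135 pitch 24.5 roll 3.2 z@a=0 0.149
a end [0.0127 0.0131] b eye [-0.0202  0.0187] => hole a (end-20cos) -0.0052
t 21.3 pos [ 0.6241 -0.0371  0.1479] rot [-90.    -0.     6.04] F [ 0.16  0.52 -0.57] w 0.022018785516265703 q [ 14.5  23.  -16.1  -0.  -50.9 -98.4]
shift [-0.0243 -0.0521 -0.0004] turn 0.04
scale 7.375
scale 1.234375
```

View pics/s13.png

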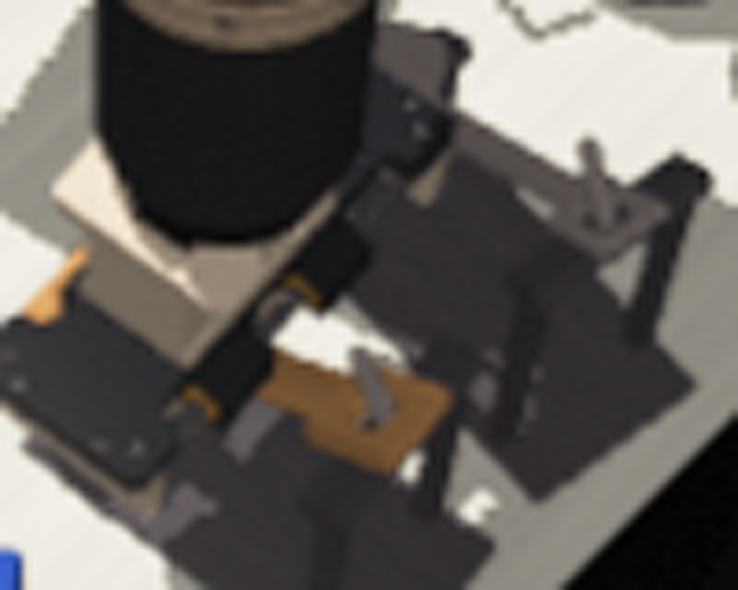

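View pics/w13.png

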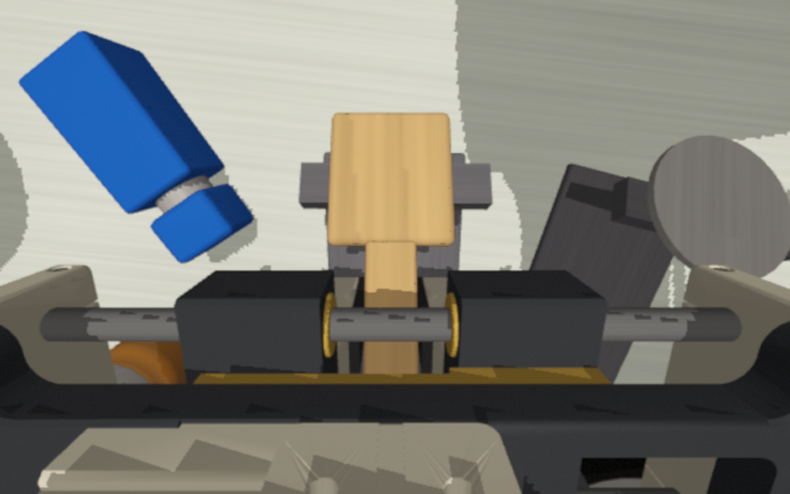

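The eye plate is flush (top at 0.149 against 0.149 expected) and the blade is centred over the lower bar at (390,185). One small further lowering, then release.

Request:
apply_moves(rows=[[[0.001, 0.002, 0], 0], [[0.0015, 0.004, 0], 0], [[0.0015, 0.004, 0], 0]])

```text
time_s: 21.78
tcp_pos: [0.6259, -0.0369, 0.1446]
eef_rot: [-90.0, -0.1, 6.1]
contact_force: [-1.7, -0.1, 4.1]
gripper_width: 0.0218
```

Request:
apply_moves(rows=[[[0, 0, 0], 0], [[0, 0, 0], 0], [[0, 0, 0], 0], [[0, 0, 0], 0], [[0, 0, 0], 0]], gripper=0.55)

```text
time_s: 22.4
tcp_pos: [0.6255, -0.0369, 0.144]
eef_rot: [-90.0, 0.0, 6.0]
contact_force: [-0.7, -0.0, 0.2]
gripper_width: 0.048
```

```bash
python3 mw.py; python3 ep.py .11; python3 go.py 0.6 -0.04 0.2 6; python3 look.py w14 wrist 0 0 640 400
```

```text
pitch -28.04 y at pad 0.0375
blade x -0.0905 [-0.0835 -0.0228] z -0.0421 0.0415
n 164 pitch 25.7 roll 3.6 z@a=0 0.1489
a end [0.0122 0.0127] b eye [-0.0209  0.0174] => hole a (end-20cos) -0.0057
t 22.5 pos [ 0.6255 -0.0369  0.144 ] rot [-90.     0.     6.04] F [-0.12  0.24 -0.31] w 0.04848965737305809 q [ 14.4  23.4 -16.1  -0.  -50.6 -98.4]
shift [-0.0257 -0.056  -0.0004] turn 0.04
scale 1.234375
```

View pics/w14.png

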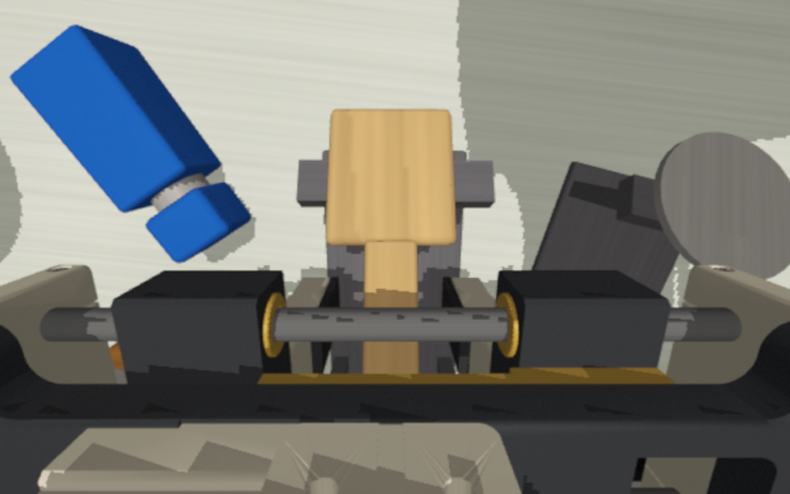

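Pitch is 28° and the pads are clear of the handle on both sides. I'll retreat upward.

Request:
apply_moves(rows=[[[0, -0.01, 0], 0], [[0, -0.03, 0], 0], [[0, -0.07, 0], 0], [[0, -0.11, 0], 0], [[-0.03, -0.15, 0], 0], [[-0.08, -0.17, 0], 0], [[-0.12, -0.17, 0], 0], [[-0.14, -0.17, 0], 0], [[-0.14, -0.17, 0], 0], [[-0.14, -0.17, 0], 0], [[-0.14, -0.17, 0], 0]])

```text
time_s: 23.92
tcp_pos: [0.4871, -0.0515, 0.3136]
eef_rot: [-90.0, 0.1, 6.0]
contact_force: [0.5, 0.2, 0.5]
gripper_width: 0.0481
```

```bash
python3 look.py s15 scene 200 120 420 310; python3 look.py t15 top 280 110 440 250; python3 mt.py|tail -4
python3 - <<'E'
from h import *
H=np.array([np.cos(np.radians(6)),np.sin(np.radians(6))]); N=np.array([-H[1],H[0]]);R0=np.array([.7044,-.03])
for n in("s15","t15"):
    c=dict(np.load(n+".npz")); P=cloud(c); hsv=cv2.cvtColor(c["pixels"],cv2.COLOR_BGR2HSV)
    w=P.reshape(-1,3); hs=hsv.reshape(-1,3); a=(w[:,:2]-R0)@H; b=(w[:,:2]-R0)@N
    k=(hs[:,0]>5)&(hs[:,0]<25)&(hs[:,1]>85)&(abs(b)<.05)&(a>-.2)&(a<.05)&(w[:,2]>.045)&(w[:,2]<.17)
    A=np.c_[a[k],b[k],np.ones(k.sum())]; co=np.linalg.lstsq(A,w[k,2],rcond=None)[0]
    print(n,k.sum(),"pitch",np.degrees(np.arctan(co[0])).round(1),"z@0",co[2].round(4),cv2.minAreaRect(np.c_[a[k],b[k]].astype(np.float32)))
E
```

```text
scale 3.1052631578947367
scale 4.214285714285714
0.09 5 [ 0.438 -0.236] [ 0.445 -0.197]
0.1 30 [ 0.411 -0.238] [ 0.447 -0.198]
0.11 35 [ 0.405 -0.239] [ 0.447 -0.2  ]
0.12 100 [ 0.405 -0.239] [ 0.446 -0.196]
s15 615 pitch 27.6 z@0 0.1481 ((-0.0750889703631401, 0.0053711216896772385), (0.17715437710285187, 0.06493385881185532), 1.7969119548797607)
t15 258 pitch 27.5 z@0 0.1505 ((-0.03468744456768036, 0.003117075189948082), (0.036279402673244476, 0.09454167634248734), 84.74144744873047)
```

View pics/s15.png

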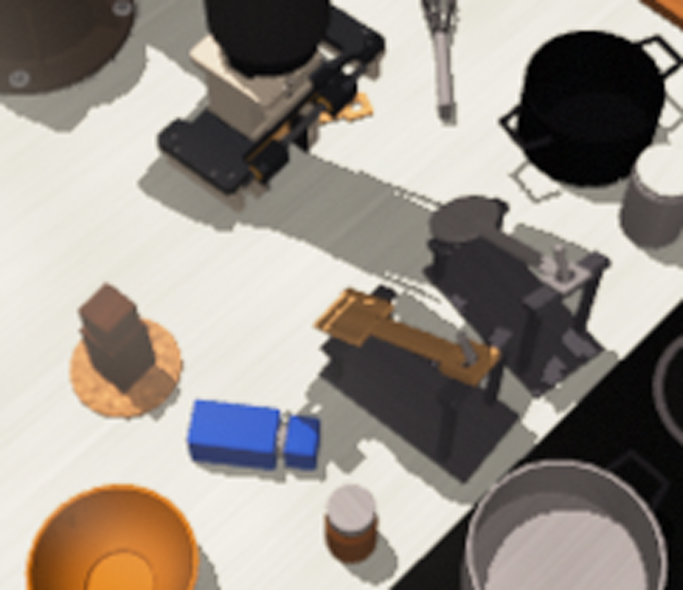

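View pics/t15.png

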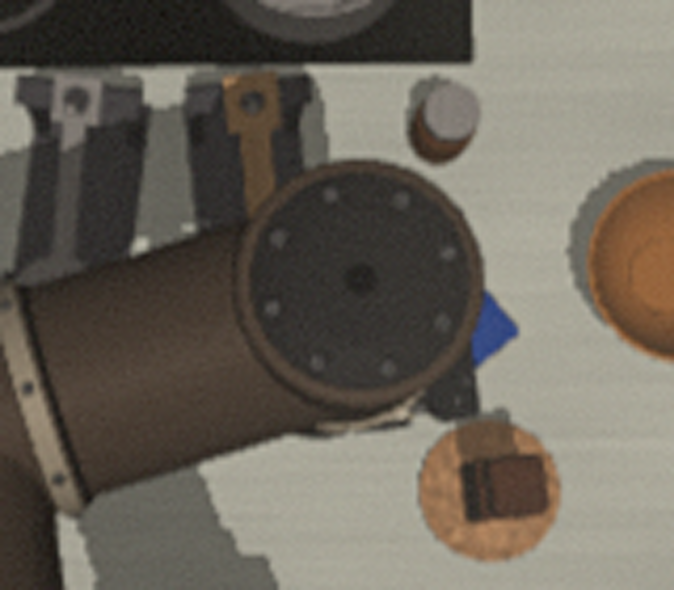

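Both jobs look good. The mwiko lies flat (27.6°) with the peg through its hole at crop (465,350), and the mill stands on the mat at (115,340). Nothing touches the arm, so I'm handing in.

```bash
python3 -c "
from plant import close_job; print(close_job())"
```

```text
the job is handed in; nothing more can be done
None
```

Both jobs are done and handed in at about 24 s of the 58 s allowed; the hand-in reports no verdict.

- **Mill:** I gripped the head, lifted it, and eased the grip so it swung down. I set the foot edge on the mat, moved the head over it until it stood square, and let go. The last check puts it upright, about 3–4 mm from the mat's centre.
- **Mwiko:** I took it from the pot, fed its hole over the peg, tilted it down onto the bars and let go. It hangs flat at about 27.6° (the slope is 28°), with the eye plate flush on the upper bar, the hole within about 2 mm of the peg, and the blade straight down the slope.

**Disagreements:**
- On the first attempt over the peg, the hole's near edge caught the tip with about 7 N. I backed off 5 mm and it then went on freely.
- While I was tilting the mwiko, the wrist and scene cameras disagreed on its pitch by 2–8°. After release, the scene and top views agreed.
- In the last top view the arm hid most of the mwiko, so only its eye end was checked from there.

The bowl, whisk, jar and tin look untouched in the pictures; I did not measure their positions again. The arm finished clear of everything.

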